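Set out a kit tray of drilled plates

ROBOT

A 6-joint arm with a two-finger parallel gripper is mounted at the origin on a cart in front of the work surface, level with it; the furniture and walls round the work are solid. World frame = base frame: x ahead of the robot, y to its left, z up, the work surface at z = 0. Lengths are in mm, angles in rad, forces in N, time in s.
With the tool pointing down it reaches from about 275 to 825 mm from the base axis. Payload 4.9 kg.
Tool frame: the origin (TCP) lies at the very end of the fingers, on their centre line; the grasp point (between the pads) lies 19 mm behind it; z points along the fingers, y is the line along which they close (so a half turn about z gives the same grasp; the last joint's range is limited). The gripper opens to 85 mm and grips with 20 to 120 N. Pads are 22 mm wide; open, the fingers measure 114 mm over their backs; the gripper's body (76 mm by 85 mm) begins 54 mm behind the grasp point. The pads swing forward as they close: fully open they stand 13 mm farther back than shut.
Start: joints at [1.193, 0.326, -0.193, 1.052, 0, 1.437], TCP at [132.759, 533.754, 231.281] pointing down, gripper open.
Joint ranges: [-2.65, 2.65], [-0.97, 1.79], [-1.3, 1.35], [-1.93, 2.1], [-1.47, 1.37], [-3.14, 3.14]. Speed limits (rad/s): [2.57, 2.57, 3.14, 3.14, 3.14, 3.14].

INTERFACE

Orientations are given as a rotation vector (axis times angle).
In Python, from cell import get_state, grab_frame, get_calibration, finish_job, outline_of gives the robot as it stands.
- The arm moves only by the tool apply_moves, never from a script. Its argument "rows" is a list of rows, each an object with "linear": the shift along the tool's x, y, z in units of 50 mm (1.0 is 50 mm), a list of three; "yaw": the turn about the tool's z in units of 8 degrees (1.0 is 8 degrees). In form: [{"linear": [x, y, z], "yaw": yaw}, ...]. A call has 1 to 20 rows; each row shifts and turns the commanded pose from where the row before left it, along the tool's axes as they then stand; what a row does not reach is not made up. A row lasts 1/10 s, in which the tool goes at most 50 mm and 8.59 degrees, less where a joint would pass 70% of its speed; a pose out of reach is approached as far as the arm can. A call is refused whole if a number of a shift passes 1 or a number of a turn 1, either way. A call with a gripper value outside its range is refused whole. "jaw" is the opening, from 0 (shut) to 1 (fully open), set as the call begins (left out, the last holds). The fingers move at their own pace and stop on an object; "grip_force" is the grip in N (left out, the last holds). Time passes only in rows, so rows that do not move let the fingers close. It gives the time, the measured TCP pose, the force, the opening and the grip force at its end, in the units of the state.
- get_state(): the state, without advancing time (a new reading comes with each control period).
- grab_frame(name): name is "side" or "top" or "wrist"; returns the picture (480x640x3 uint8, red, green, blue); there is no depth.
- get_calibration(name): a dict with "fx", "fy", "cx", "cy" (pixels), "world_to_cam" (4x4, takes a point from world to camera coordinates). Camera axes: x right, y up, looking along -z (the intrinsics and any distortion apply to the point x, -y, -z); pixel columns grow to the right and rows downward; lengths in mm; the calibration is good to about 2 mm. The wrist camera is an equidistant fisheye: a pixel r from the principal point sees the ray r / f radians off the axis. A picture is of the moment at which its call begins: read the wrist's pose just before it. get_calibration takes no time and is no camera call; for the wrist camera it gives the pose at the moment of the call.
- finish_job(): hands the job in; it is judged then, once.
Trained networks look in the newest picture that a camera, given by its name, has taken for a name from the list of things; names that differ only in an ending like _2 or _b are one class to them, and where a whole thing is asked for, a point or a joint stands for the part that bears it (a point fixed in the world has none). Each returns a list of dicts, best first, with "confidence" (0 to 1); they miss things now and then, are a little off and sometimes report something else, mostly with a low value. They report only what shows in the picture. A call takes as long as a camera call. They do not tell look-alikes from the thing itself.
- outline_of(label, camera): "region" (480x640 bool, what is visible of it) and "rect" ([left, top, width, height] in pixels, round what is visible of it).
The state is a dict: "time_s": time; "joint_pos": joint angles; "qvel": joint speeds; "joint_torque": joint torques, N m; "tool_pos": TCP position; "tcp_rot": TCP orientation; "ft_force": force on the tool from outside, world axes, zero at the start; "wrist_torque": the same for the moment, N m; "grip_width": finger opening in mm; "finger_force": force on a finger pad.
Only numpy, scipy, OpenCV 4.12 (cv2) and the standard library are available. Lean on these libraries where they do the work, as an engineer would, in place of code of your own. Each camera call takes 0.05 s, during which the arm holds its last target. There are 200 camera calls.

TASK

Set out the wooden tray for the next worker: first take the bundle of sticks out of it and lay it flat on the bench clear of the tray, then fan all the drilled brass plates in it as one straight shingled row along its middle, drilled ends to the left: the first leans with its drilled end up on the rim of the tray's left-hand end wall and its plain end down on the tray floor, and each next one leans on the one before, plain end on the floor, covering more than half of it but leaving its hole in view. Then lay the black oil block crosswise on the tray floor and push it up against the foot of the last plate so that the row cannot creep, and stand the white pot upright on the floor of the tray's free right-hand end. Do not disturb the dust cover, the loupe or the hand counter.

Things in the scene. Friction and masses are not known exactly. Their poses are not given: they have to be found in the camera images.
- tool_tray: Shallow beech tool tray, 120 x 252 x 15 mm, 0.35 kg, loose on the bench. Origin: centre of its underside; +x across it, away from the robot; +y along it to its left-hand end (seen from the robot). Floor 3 mm above the underside; walls 5 mm thick, flat rim 15 mm above the bench; inner end faces at y = +121 and -121 mm. The bench top runs on at least 0.15 m beyond its right-hand end.
- plate_0: One of three to five like drilled brass plates, 50 x 36 x 5 mm, 0.07 kg, loose on the bench (absent ones read None). Origin: centre of the underside; +x (50 mm) to the drilled end, +y across the 36 mm width, +z up. A 7 mm hole lies on the centre line 9 mm from the drilled (+x) end; the other end is plain.
- plate_1: One of three to five like drilled brass plates, 50 x 36 x 5 mm, 0.07 kg, loose on the bench (absent ones read None). Origin: centre of the underside; +x (50 mm) to the drilled end, +y across the 36 mm width, +z up. A 7 mm hole lies on the centre line 9 mm from the drilled (+x) end; the other end is plain.
- plate_2: One of three to five like drilled brass plates, 50 x 36 x 5 mm, 0.07 kg, loose on the bench (absent ones read None). Origin: centre of the underside; +x (50 mm) to the drilled end, +y across the 36 mm width, +z up. A 7 mm hole lies on the centre line 9 mm from the drilled (+x) end; the other end is plain.
- plate_3: One of three to five like drilled brass plates, 50 x 36 x 5 mm, 0.07 kg, loose on the bench (absent ones read None). Origin: centre of the underside; +x (50 mm) to the drilled end, +y across the 36 mm width, +z up. A 7 mm hole lies on the centre line 9 mm from the drilled (+x) end; the other end is plain.
- plate_4: One of three to five like drilled brass plates, 50 x 36 x 5 mm, 0.07 kg, loose on the bench (absent ones read None). Origin: centre of the underside; +x (50 mm) to the drilled end, +y across the 36 mm width, +z up. A 7 mm hole lies on the centre line 9 mm from the drilled (+x) end; the other end is plain.
- plate_0_hole (a point): Centre of the hole of plate_0, on its top face (x = +16 mm in the plate's frame).
- plate_0_foot (a point): Middle of the lower edge of the plain end of plate_0 (x = -25 mm in the plate's frame).
- plate_1_hole (a point): Centre of the hole of plate_1, on its top face (x = +16 mm in the plate's frame).
- plate_1_foot (a point): Middle of the lower edge of the plain end of plate_1 (x = -25 mm in the plate's frame).
- plate_2_hole (a point): Centre of the hole of plate_2, on its top face (x = +16 mm in the plate's frame).
- plate_2_foot (a point): Middle of the lower edge of the plain end of plate_2 (x = -25 mm in the plate's frame).
- plate_3_hole (a point): Centre of the hole of plate_3, on its top face (x = +16 mm in the plate's frame).
- plate_3_foot (a point): Middle of the lower edge of the plain end of plate_3 (x = -25 mm in the plate's frame).
- plate_4_hole (a point): Centre of the hole of plate_4, on its top face (x = +16 mm in the plate's frame).
- plate_4_foot (a point): Middle of the lower edge of the plain end of plate_4 (x = -25 mm in the plate's frame).
- oil_block: Black block with four round oil wells in a row on top, solid, 26 x 88 mm and 16 mm high, 0.12 kg, loose on the bench. Origin: centre of its underside; +x across its 26 mm width, +y along its 88 mm length.
- parts_pot: White round screw-top pot, closed, 42 mm in diameter and 20 mm high, 0.05 kg, loose on the bench. Origin: centre of its underside; +z its axis.
- pegwood: Bundle of thin wooden sticks in a rubber band, 15 mm wide, 124 mm long, 9 mm high, 0.02 kg, lying in the tray at the start. Origin: centre of its underside; +y along it.
- dust_dome: Bystander: low round dust cover with a black knob, 69 mm across, 42 mm high, behind the work. Origin: centre of its underside.
- loupe: Bystander: black eye loupe, 36 mm across, 30 mm high, left of the work. Origin: centre of its underside.
- tally_counter: Bystander: white round hand counter, 43 x 52 x 20 mm, near the bench's front edge on the right. Origin: centre of its underside.
Mind the look-alikes: they are no part of the job. What is shaped like the parts_pot but purple is not meant.

How it is judged (in metres and radians):
On the way, in this order (a step that is already met when the one before it is completed fails the run):
1. the bundle of sticks lies flat on the bench outside the tray ((x of pegwood in the frame of tool_tray below -0.067 m or x of pegwood in the frame of tool_tray above 0.067 m or y of pegwood in the frame of tool_tray below -0.133 m or y of pegwood in the frame of tool_tray above 0.133 m) and height (world z) of pegwood between -0.004 and 0.004 m and angle between pegwood's own z axis and vertical below 0.1 rad), for 0.2 s.
2. all plates lie fanned in the tray (angle between plate_0's own z axis and vertical between 0.11 and 0.5 rad and height (world z) of each of plate_0_hole, plate_1_hole, plate_2_hole, plate_3_hole, plate_4_hole above 0.0125 m and height (world z) of each of plate_0, plate_1, plate_2, plate_3, plate_4 below 0.0155 m and x of plate_0 in the frame of tool_tray between -0.022 and 0.022 m and y of each of plate_0, plate_1, plate_2, plate_3, plate_4 in the frame of tool_tray above -0.07 m and angle between the y axis of each of plate_0, plate_1, plate_2, plate_3, plate_4 and the x axis of tool_tray, either way round below 0.2 rad and (y of plate_0 in the frame of tool_tray between 0.093 and 0.118 m or x of plate_0 in the frame of plate_1 between -0.0255 and -0.011 m or x of plate_0 in the frame of plate_2 between -0.0255 and -0.011 m or x of plate_0 in the frame of plate_3 between -0.0255 and -0.011 m or x of plate_0 in the frame of plate_4 between -0.0255 and -0.011 m) and angle between plate_1's own z axis and vertical between 0.11 and 0.5 rad and x of plate_1 in the frame of tool_tray between -0.022 and 0.022 m and (y of plate_1 in the frame of tool_tray between 0.093 and 0.118 m or x of plate_1 in the frame of plate_0 between -0.0255 and -0.011 m or x of plate_1 in the frame of plate_2 between -0.0255 and -0.011 m or x of plate_1 in the frame of plate_3 between -0.0255 and -0.011 m or x of plate_1 in the frame of plate_4 between -0.0255 and -0.011 m) and angle between plate_2's own z axis and vertical between 0.11 and 0.5 rad and x of plate_2 in the frame of tool_tray between -0.022 and 0.022 m and (y of plate_2 in the frame of tool_tray between 0.093 and 0.118 m or x of plate_2 in the frame of plate_0 between -0.0255 and -0.011 m or x of plate_2 in the frame of plate_1 between -0.0255 and -0.011 m or x of plate_2 in the frame of plate_3 between -0.0255 and -0.011 m or x of plate_2 in the frame of plate_4 between -0.0255 and -0.011 m) and angle between plate_3's own z axis and vertical between 0.11 and 0.5 rad and x of plate_3 in the frame of tool_tray between -0.022 and 0.022 m and (y of plate_3 in the frame of tool_tray between 0.093 and 0.118 m or x of plate_3 in the frame of plate_0 between -0.0255 and -0.011 m or x of plate_3 in the frame of plate_1 between -0.0255 and -0.011 m or x of plate_3 in the frame of plate_2 between -0.0255 and -0.011 m or x of plate_3 in the frame of plate_4 between -0.0255 and -0.011 m) and angle between plate_4's own z axis and vertical between 0.11 and 0.5 rad and x of plate_4 in the frame of tool_tray between -0.022 and 0.022 m and (y of plate_4 in the frame of tool_tray between 0.093 and 0.118 m or x of plate_4 in the frame of plate_0 between -0.0255 and -0.011 m or x of plate_4 in the frame of plate_1 between -0.0255 and -0.011 m or x of plate_4 in the frame of plate_2 between -0.0255 and -0.011 m or x of plate_4 in the frame of plate_3 between -0.0255 and -0.011 m) and horizontal distance between each of plate_1, plate_2, plate_3, plate_4 and plate_0 above 0.011 m and horizontal distance between each of plate_2, plate_3, plate_4 and plate_1 above 0.011 m and horizontal distance between each of plate_3, plate_4 and plate_2 above 0.011 m and horizontal distance between plate_4 and plate_3 above 0.011 m), for 0.2 s.
3. the oil block lies crosswise in the tray against the foot of the last plate (angle between the x axis of oil_block and the y axis of tool_tray, either way round below 0.2 rad and angle between oil_block's own z axis and vertical below 0.1 rad and height (world z) of oil_block between 0 and 0.007 m and x of oil_block in the frame of tool_tray between -0.03 and 0.03 m and (x of plate_0_foot in the frame of oil_block between 0.009 and 0.019 m or x of plate_0_foot in the frame of oil_block between -0.019 and -0.009 m or x of plate_1_foot in the frame of oil_block between 0.009 and 0.019 m or x of plate_1_foot in the frame of oil_block between -0.019 and -0.009 m or x of plate_2_foot in the frame of oil_block between 0.009 and 0.019 m or x of plate_2_foot in the frame of oil_block between -0.019 and -0.009 m or x of plate_3_foot in the frame of oil_block between 0.009 and 0.019 m or x of plate_3_foot in the frame of oil_block between -0.019 and -0.009 m or x of plate_4_foot in the frame of oil_block between 0.009 and 0.019 m or x of plate_4_foot in the frame of oil_block between -0.019 and -0.009 m)), for 0.2 s.
At the end, for the whole second after the job is handed in: Bundle flat on the bench; each plate leans 0.11-0.5 rad, hole end up, within 22 mm of the middle and 0.2 rad of square, the first centred 93-118 mm left of tray centre, the others 11-25 mm apart; block flat, crosswise, within 6 mm of the last foot; pot upright on the tray floor; all at rest (all of step 1 and all of step 2 and all of step 3 and angle between parts_pot's own z axis and vertical below 0.1 rad and height (world z) of parts_pot between 0 and 0.007 m and x of parts_pot in the frame of tool_tray between -0.045 and 0.045 m and y of parts_pot in the frame of tool_tray between -0.11 and 0.02 m and linear speed of each of plate_0, plate_1, plate_2, plate_3, plate_4, oil_block, parts_pot, pegwood below 0.02 m/s); the robot touches nothing.
It fails at once if the dust cover is shifted more than 20 mm (distance of dust_dome from where it was at the start of the episode above 0.02 m).
It fails at once if the loupe is shifted more than 20 mm (distance of loupe from where it was at the start of the episode above 0.02 m).
It fails at once if the hand counter is shifted more than 20 mm (distance of tally_counter from where it was at the start of the episode above 0.02 m).
Of plate_0, plate_1, plate_2, plate_3, plate_4 only 3 to 5 are there at a start; the rules pass over those that are not, and their reading is None.
At some moment in a run one of oil_block, parts_pot may be knocked a few centimetres aside while the robot is not near it.
Once in a run the grip may slacken for a moment while it holds something.
It also fails if it takes over 210 s, if anything falls off the work surface, if the arm or the gripper's body presses on something with over 40 N, if the wrist force passes 120 N, or if a joint passes its speed limit or range.

## Working session

There is one attempt and no reset: what is moved stays moved. The work goes in short steps, Python scripts to look and compute and a tool call to move; the robot and the scene stay as the last step left them, time stands still between calls to the robot, and variables do not carry over. Pictures are saved under pics/ and viewed, at most 14 in all, crops included, and the job is handed in when it is done.

Besides the shell and the picture viewer there is one more tool, called after ">>>" as a command line: name --argument value ..., lists and objects as JSON in quotes. apply_moves: Moves the arm, as the interface text tells. Its arguments: {"type":"object","properties":{"rows":{"type":"array","items":{"type":"object","properties":{"linear":{"type":"array","items":{"type":"number"}},"yaw":{"type":"number"}}}},"jaw":{"type":"number"},"grip_force":{"type":"number"}},"required":["rows"]}

```bash
ls; mkdir -p pics; cat > h.py <<'E'
import numpy as np, cv2
from cell import *
def ray(cam,u,v,cal=None):
    c=cal or get_calibration(cam); M=np.array(c["world_to_cam"])
    a=(u-c["cx"])/c["fx"]; b=(v-c["cy"])/c["fy"]
    if cam=="wrist":
        r=np.hypot(a,b); s=np.sin(r)/r if r>1e-9 else 1
        d=np.array([a*s,-b*s,-np.cos(r)])
    else: d=np.array([a,-b,-1.])
    R=M[:3,:3]; return -R.T@M[:3,3], R.T@d
def w(cam,u,v,z=0,cal=None):
    o,d=ray(cam,u,v,cal); return o+d*(z-o[2])/d[2]
def pix(cam,p,cal=None):
    c=cal or get_calibration(cam); M=np.array(c["world_to_cam"])
    q=M[:3,:3]@np.array(p,float)+M[:3,3]; x,y,z=q[0],-q[1],-q[2]
    if cam=="wrist":
        h=np.hypot(x,y); t=np.arctan2(h,z); k=t/h if h>1e-9 else 1/z
        return c["cx"]+c["fx"]*x*k, c["cy"]+c["fy"]*y*k
    return c["cx"]+c["fx"]*x/z, c["cy"]+c["fy"]*y/z
def rectof(region):
    cs,_=cv2.findContours(region.astype(np.uint8),cv2.RETR_EXTERNAL,cv2.CHAIN_APPROX_NONE)
    return max(cs,key=cv2.contourArea)[:,0,:].astype(float)
def footprint(cam,region,z,cal=None):
    c=rectof(region); P=np.array([w(cam,u,v,z,cal)[:2] for u,v in c],np.float32)
    return P,cv2.minAreaRect(P)
def save(n,im): cv2.imwrite("pics/"+n,im[:,:,::-1])
E
python3 - <<'E'
from h import *
for c in("top","side"):
    im=grab_frame(c); save(c+"0.png",im)
    k=get_calibration(c);print(c,k["fx"],k.get("dist"),list(k), (-np.array(k["world_to_cam"])[:3,:3].T@np.array(k["world_to_cam"])[:3,3]).round())
    if c=="top":
      for n in["tool_tray","plate_0","oil_block","parts_pot","pegwood","dust_dome","loupe","tally_counter"]:
        for d in outline_of(n,c): 
          P,r=footprint(c,d["region"],0); print(n,round(d["confidence"],2),d["rect"],np.round(r[0]),np.round(r[1]),round(r[2],1))
s=get_state();print(s["tool_pos"],s["tcp_rot"],s["time_s"])
E
```

```text
pics
top 456.31788491391046 None ['fx', 'fy', 'cx', 'cy', 'world_to_cam'] [375. 161. 892.]
tool_tray 0.86 [296.6, 219.5, 113.0, 144.8] [453. 105.] [123. 257.] 62.9
plate_0 0.94 [183.4, 232.0, 25.7, 31.1] [529. 414.] [53. 39.] 28.6
plate_0 0.75 [330.0, 178.1, 23.4, 28.3] [647. 127.] [51. 35.] 18.8
plate_0 0.71 [241.4, 229.4, 24.1, 25.5] [546. 302.] [50. 35.] 20.2
oil_block 0.62 [184.2, 285.4, 48.0, 23.8] [432. 385.] [29. 91.] 22.3
parts_pot 0.87 [246.8, 269.3, 27.1, 25.4] [464. 278.] [41. 42.] 1.2
parts_pot 0.83 [389.0, 171.8, 19.7, 26.3] [669.   9.] [39. 42.] 44.3
parts_pot 0.47 [181.7, 284.1, 50.5, 24.5] [432. 385.] [29. 88.] 22.5
pegwood 0.95 [337.3, 269.8, 16.2, 65.7] [431. 121.] [ 18. 123.] 84.8
dust_dome 0.63 [293.9, 159.9, 26.9, 30.7] [686. 199.] [60. 57.] 1.3
loupe 0.71 [158.5, 304.3, 16.4, 20.3] [401. 467.] [27. 36.] 72.9
loupe 0.59 [462.5, 285.6, 27.0, 24.2] [ 445. -131.] [41. 43.] 77.6
tally_counter 0.62 [462.2, 285.1, 27.6, 23.4] [ 445. -134.] [47. 42.] 88.2
side 536.0637075213264 None ['fx', 'fy', 'cx', 'cy', 'world_to_cam'] [ 445. 1161.  551.]
[132.74889534 533.72185621 231.25373136] [-3.82026142e-01 -3.11826068e+00  1.35806076e-04] 0.5
```

View pics/top0.png

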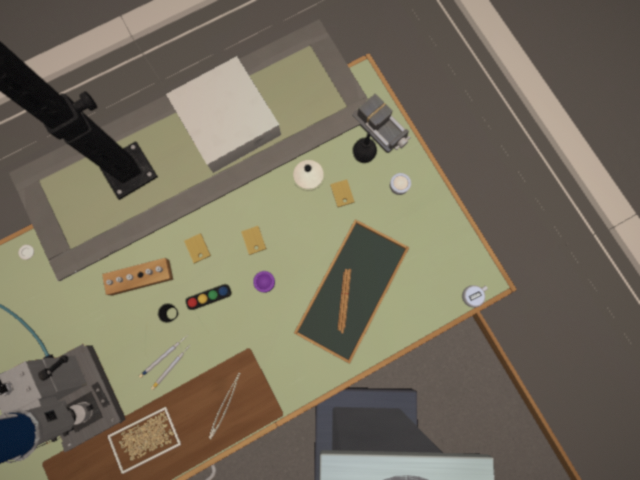

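View pics/side0.png

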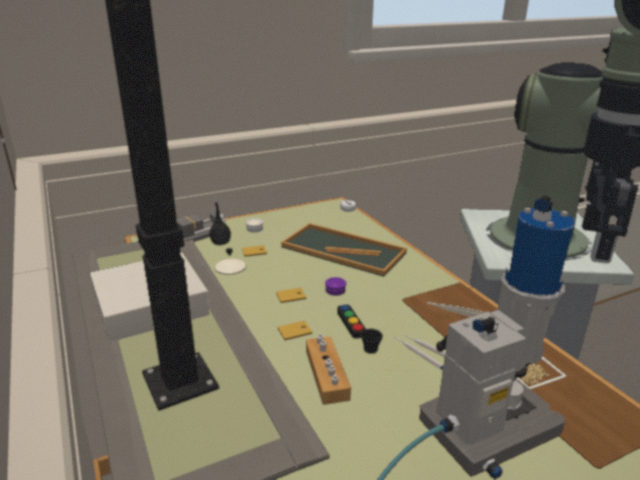

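Top view: three brass plates at about (198,248), (254,240) and (342,193). The tray is at (351,291) with the sticks at (345,300), and the oil block is at (208,297). The pot-like things are purple (264,282) and white (400,183), plus a small white disc at (26,252). White at (400,183) fits the description. The tally counter is at (475,296) and the dome at (309,174). I'll confirm this in an enlarged crop and compute the frames.

```bash
cat >> h.py <<'E'
def long_angle(r):
    b=cv2.boxPoints(r); e=[b[1]-b[0],b[2]-b[1]]; v=max(e,key=np.linalg.norm); return np.degrees(np.arctan2(v[1],v[0]))%180
E
python3 - <<'E'
from h import *
im=grab_frame("top")
def crop(u,v,h=33,s=4): return cv2.resize(im[v-h:v+h,max(0,u-h):max(0,u-h)+2*h],None,fx=s,fy=s,interpolation=cv2.INTER_CUBIC)
a=np.vstack([np.hstack([crop(198,248),crop(254,240),crop(342,193)]),np.hstack([crop(400,183),crop(309,174),crop(33,252)])])
save("crop0.png",a)
for n,z in[("tool_tray",15),("plate_0",5),("oil_block",16),("parts_pot",20),("pegwood",12),("dust_dome",0),("loupe",0),("tally_counter",0)]:
    for d in outline_of(n,"top"):
        if d["confidence"]<.5: continue
        P,r=footprint("top",d["region"],z); print(n,round(d["confidence"],2),d["rect"][:2],np.round(r[0],1),np.round(r[1],1),"long",round(long_angle(r),1))
for u,v in[(365,150),(26,252),(309,174),(357,221),(407,249),(350,361),(296,331),(512,290),(280,425)]:print(u,v,w("top",u,v,0)[:2].round())
E
```

```text
tool_tray 0.68 [295.3, 221.7] [451.6 106.3] [122.4 252.7] long 153.1
plate_0 0.92 [242.0, 224.5] [546.3 301.4] [51.7 35.6] long 21.8
plate_0 0.89 [183.0, 234.0] [526.8 411.9] [50.2 34.9] long 26.9
plate_0 0.83 [332.3, 176.6] [645.6 127.9] [51.1 36.6] long 18.5
oil_block 0.89 [183.1, 284.5] [431.2 381. ] [27.1 87.2] long 113.3
parts_pot 0.92 [251.3, 271.7] [461.1 275.7] [38.4 36.2] long 46.7
parts_pot 0.67 [389.6, 170.1] [662.8  13.2] [40.1 43.7] long 134.3
pegwood 0.91 [337.8, 267.8] [431.  121.1] [ 14.2 119.8] long 175.0
dust_dome 0.8 [291.1, 159.5] [684.7 197.6] [61.9 59.3] long 1.2
loupe 0.62 [158.3, 305.7] [399.4 462.2] [35.2 35.8] long 137.8
tally_counter 0.78 [459.6, 283.9] [ 444.9 -132.6] [48.8 41.6] long 88.2
365 150 [740.  80.]
26 252 [512. 752.]
309 174 [686. 195.]
357 221 [589.  96.]
407 249 [534.  -4.]
350 361 [316. 107.]
296 331 [369. 211.]
512 290 [ 457. -208.]
280 425 [197. 236.]
```

View pics/crop0.png

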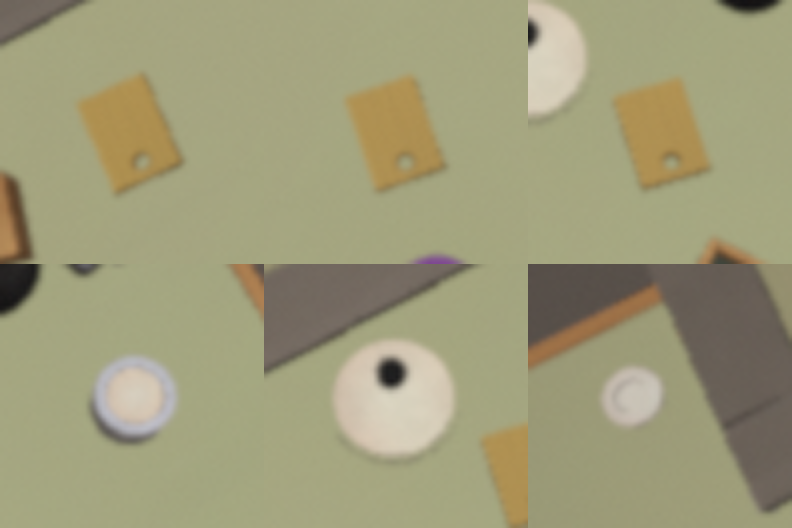

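The white pot at (400,183) in the top view is the parts pot: white ring, closed cream lid. The disc at (26,252) is too small, and the purple one is excluded. All three plates have their holes toward the image bottom. Next I'll write a plan helper and move over the tray.

```bash
cat >> h.py <<'E'
from scipy.spatial.transform import Rotation as Rn
def pose():
    s=get_state(); R=Rn.from_rotvec(s["tcp_rot"]).as_matrix(); return np.array(s["tool_pos"]),R,np.degrees(np.arctan2(R[1,1],R[0,1]))
def plan(x,y,z,phi=None,step=30,p0=None):
    p,R,f=pose(); 
    if p0 is not None: p=np.array(p0)
    dphi=0 if phi is None else (phi-f+90)%180-90
    ny=int(np.ceil(abs(dphi)/8)); 
    if ny: print(f"{ny} x yaw {-dphi/8/ny:.4f}")
    a=np.radians(f+dphi); uy=np.array([np.cos(a),np.sin(a),0]); ux=np.array([-uy[1],uy[0],0]) 
    if R[:,0]@np.array([-R[1,1],R[0,1],0])<0: ux=-ux
    d=np.array([x,y,z])-p; n=max(1,int(np.ceil(np.linalg.norm(d)/step)))
    t=np.array([d@ux,d@uy,-d[2]])/50/n
    print(f"{n} x linear {t.round(3).tolist()}  phi0 {f:.2f} pos {p.round(1)}")
TC=np.array([451.6,106.3]); TA=153.1
def tray(x,y):
    a=np.radians(TA); Y=np.array([np.cos(a),np.sin(a)]); X=np.array([Y[1],-Y[0]]); return TC+x*X+y*Y
E
python3 - <<'E'
from h import *
plan(431,121,150,85,step=45); print(tray(95,0))
E
```

```text
2 x yaw -0.5606
12 x linear [-0.555, -0.642, 0.136]  phi0 76.03 pos [132.8 533.8 231.3]
[494.58129738 191.02076531]
```

>>> apply_moves --rows '[{"linear": [0,0,0],"yaw": -0.56},{"linear": [0,0,0],"yaw": -0.56},{"linear": [-0.555,-0.642,0],"yaw": 0},{"linear": [-0.555,-0.642,0],"yaw": 0},{"linear": [-0.555,-0.642,0.1],"yaw": 0},{"linear": [-0.555,-0.642,0.1],"yaw": 0},{"linear": [-0.555,-0.642,0.1],"yaw": 0},{"linear": [-0.555,-0.642,0.1],"yaw": 0},{"linear": [-0.555,-0.642,0.1],"yaw": 0},{"linear": [-0.555,-0.642,0.1],"yaw": 0},{"linear": [-0.555,-0.642,0.1],"yaw": 0},{"linear": [-0.555,-0.642,0.1],"yaw": 0},{"linear": [-0.555,-0.642,0.1],"yaw": 0},{"linear": [-0.555,-0.642,0.1],"yaw": 0},{"linear": [0,0,0],"yaw": 0},{"linear": [0,0,0],"yaw": 0}]' --jaw 0.4

```text
time_s: 2.55
tool_pos: [431.0, 120.2, 181.1]
tcp_rot: [-0.141, -3.138, -0.0]
ft_force: [-0.4, -0.3, 0.2]
grip_width: 34.1
finger_force: 0.0
```

```bash
python3 - <<'E'
from h import *
cal=get_calibration("wrist"); im=grab_frame("wrist"); save("wrist1.png",im)
for n,z in[("tool_tray",15),("pegwood",12)]:
    for d in outline_of(n,"wrist"):
        P,r=footprint("wrist",d["region"],z,cal); print(n,round(d["confidence"],2),np.round(d["rect"]),np.round(r[0],1),np.round(r[1],1),"long",round(long_angle(r),1))
print(get_state()["grip_width"]); plan(431,121,80)
E
```

```text
tool_tray 0.59 [202.  79. 226. 296.] [452.6 104. ] [120.8 251.6] long 153.0
pegwood 0.6 [310. 145.  18. 133.] [430.9 119. ] [ 14.3 120.7] long 175.2
34.30491163178412
4 x linear [-0.005, -0.003, 0.507]  phi0 85.08 pos [430.1 121.8 181.4]
```

View pics/wrist1.png

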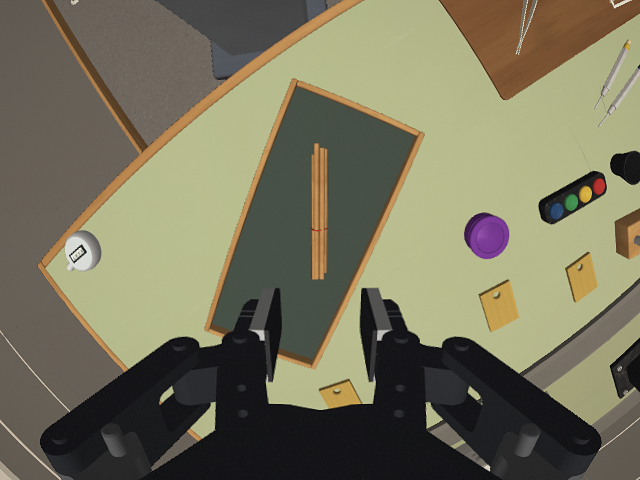

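The wrist view shows the sticks at (318,212) in the tray, agreeing with the top camera. Descending to grip them.

>>> apply_moves --rows '[{"linear": [0,0,0.6]},{"linear": [0,0,0.6]},{"linear": [0,0,0.6]},{"linear": [0,0,0.6]},{"linear": [0,0,0.6]},{"linear": [0,0,0.3]},{"linear": [0,0,0.2]},{"linear": [0,0,0]},{"linear": [0,0,0]}]'

```text
schema error: expected keys linear, yaw
```

>>> apply_moves --rows '[{"linear": [0,0,0]},{"linear": [0,0,0]},{"linear": [0,0,0]},{"linear": [0,0,0]},{"linear": [0,0,0]},{"linear": [0,0,0]}]' --jaw 0.0 --grip_force 25

```text
schema error: expected keys linear, yaw
```

>>> apply_moves --rows '[{"linear": [0,0,-0.4]},{"linear": [0,0,-0.5]},{"linear": [0,0,-0.5]},{"linear": [0,0,0]}]'

```text
schema error: expected keys linear, yaw
```

```bash
python3 - <<'E'
from h import *
x,y=tray(95,0); plan(x,y,70,63.1)
E
```

```text
3 x yaw 0.9157
5 x linear [-0.105, 0.364, 0.445]  phi0 85.08 pos [430.1 121.8 181.4]
```

Yaw is required in every row.

>>> apply_moves --rows '[{"linear": [0,0,0.6],"yaw": 0},{"linear": [0,0,0.6],"yaw": 0},{"linear": [0,0,0.6],"yaw": 0},{"linear": [0,0,0.6],"yaw": 0},{"linear": [0,0,0.6],"yaw": 0},{"linear": [0,0,0.3],"yaw": 0},{"linear": [0,0,0.2],"yaw": 0},{"linear": [0,0,0],"yaw": 0},{"linear": [0,0,0],"yaw": 0}]'

```text
time_s: 3.6
tool_pos: [431.1, 121.5, 6.9]
tcp_rot: [0.135, 3.138, 0.0]
ft_force: [1.4, -0.2, 0.4]
grip_width: 34.1
finger_force: 0.0
```

>>> apply_moves --rows '[{"linear": [0,0,0],"yaw": 0},{"linear": [0,0,0],"yaw": 0},{"linear": [0,0,0],"yaw": 0},{"linear": [0,0,0],"yaw": 0},{"linear": [0,0,0],"yaw": 0},{"linear": [0,0,0],"yaw": 0}]' --jaw 0.0 --grip_force 25

```text
time_s: 4.2
tool_pos: [431.8, 121.2, 7.1]
tcp_rot: [0.137, 3.137, 0.001]
ft_force: [-0.8, 1.6, 6.9]
grip_width: 10.5
finger_force: 23.3
```

>>> apply_moves --rows '[{"linear": [0,0,-0.4],"yaw": 0},{"linear": [0,0,-0.5],"yaw": 0},{"linear": [0,0,-0.5],"yaw": 0},{"linear": [0,0,0],"yaw": 0},{"linear": [0,0,0],"yaw": 0}]'

```text
time_s: 4.7
tool_pos: [431.3, 120.9, 76.6]
tcp_rot: [0.137, 3.137, 0.0]
ft_force: [0.0, 0.9, 0.1]
grip_width: 10.8
finger_force: 21.1
```

```bash
python3 - <<'E'
from h import *
x,y=tray(95,0); plan(x,y,76,63.1); print(get_state()["grip_width"])
E
```

```text
3 x yaw 0.9119
4 x linear [-0.124, 0.456, 0.003]  phi0 84.98 pos [431.3 120.9  76.6]
10.80207610919998
```

>>> apply_moves --rows '[{"linear": [0,0,0],"yaw": 0.91},{"linear": [0,0,0],"yaw": 0.91},{"linear": [0,0,0],"yaw": 0.91},{"linear": [-0.124,0.456,0],"yaw": 0},{"linear": [-0.124,0.456,0],"yaw": 0},{"linear": [-0.124,0.456,0],"yaw": 0},{"linear": [-0.124,0.456,0],"yaw": 0},{"linear": [0,0,0.4],"yaw": 0},{"linear": [0,0,0.4],"yaw": 0},{"linear": [0,0,0.4],"yaw": 0},{"linear": [0,0,0.14],"yaw": 0},{"linear": [0,0,0.08],"yaw": 0},{"linear": [0,0,0],"yaw": 0},{"linear": [0,0,0],"yaw": 0}]'

```text
time_s: 6.1
tool_pos: [494.6, 191.2, 5.6]
tcp_rot: [0.729, 3.055, 0.001]
ft_force: [0.6, -0.9, 0.4]
grip_width: 10.7
finger_force: 21.2
```

>>> apply_moves --rows '[{"linear": [0,0,0],"yaw": 0},{"linear": [0,0,0],"yaw": 0},{"linear": [0,0,0],"yaw": 0},{"linear": [0,0,0],"yaw": 0}]' --jaw 0.4

```text
time_s: 6.5
tool_pos: [494.3, 191.2, 5.4]
tcp_rot: [0.729, 3.055, 0.0]
ft_force: [0.1, -0.3, -0.0]
grip_width: 34.3
finger_force: 0.0
```

>>> apply_moves --rows '[{"linear": [0,0,-0.5],"yaw": 0},{"linear": [0,0,-0.5],"yaw": 0},{"linear": [0,0,-0.6],"yaw": 0},{"linear": [0,0,-0.6],"yaw": 0},{"linear": [0,0,-0.6],"yaw": 0}]' --jaw 0.55

```text
time_s: 7.0
tool_pos: [493.9, 191.1, 146.5]
tcp_rot: [-0.729, -3.056, 0.0]
ft_force: [1.1, -0.2, -0.5]
grip_width: 47.5
finger_force: 0.0
```

```bash
python3 - <<'E'
from h import *
cal=get_calibration("wrist"); im=grab_frame("wrist"); save("wrist2.png",im)
for n,z in[("tool_tray",15),("pegwood",9),("plate_0",5)]:
    for d in outline_of(n,"wrist"):
        P,r=footprint("wrist",d["region"],z,cal); print(n,round(d["confidence"],2),np.round(d["rect"]),np.round(r[0],1),np.round(r[1],1),"long",round(long_angle(r),1))
plan(546.3,301.4,120,111.8); print(get_state()["grip_width"])
E
```

```text
tool_tray 0.67 [123.  63. 161. 302.] [453.2 105. ] [122.9 251.1] long 152.9
plate_0 0.69 [533. 119.  55.  66.] [528.6 409.7] [52.7 38.2] long 27.0
7 x yaw -0.8687
5 x linear [-0.355, 0.332, 0.104]  phi0 63.15 pos [494.6 191.3 145.9]
46.55918085570217
```

View pics/wrist2.png

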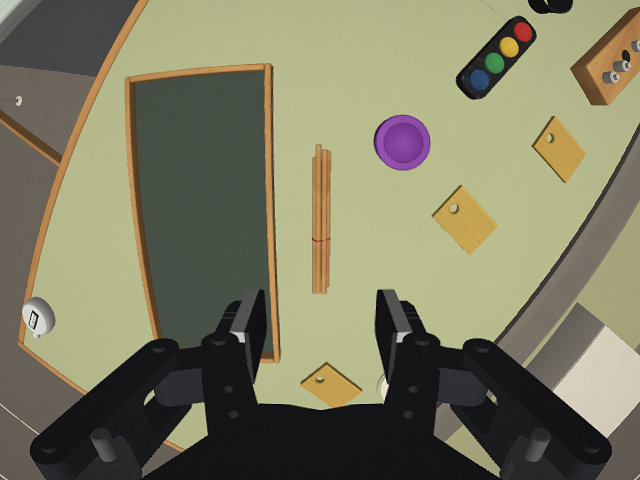

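The sticks lie flat on the bench at (320,220), clear of the tray. Now plate B, the middle one.

>>> apply_moves --rows '[{"linear": [0,0,0],"yaw": -0.87},{"linear": [0,0,0],"yaw": -0.87},{"linear": [0,0,0],"yaw": -0.87},{"linear": [0,0,0],"yaw": -0.87},{"linear": [0,0,0],"yaw": -0.87},{"linear": [0,0,0],"yaw": -0.87},{"linear": [0,0,0],"yaw": -0.87},{"linear": [-0.355,0.332,0.1],"yaw": 0},{"linear": [-0.355,0.332,0.1],"yaw": 0},{"linear": [-0.355,0.332,0.1],"yaw": 0},{"linear": [-0.355,0.332,0.1],"yaw": 0},{"linear": [-0.355,0.332,0.1],"yaw": 0},{"linear": [0,0,0],"yaw": 0},{"linear": [0,0,0],"yaw": 0}]'

```text
time_s: 8.6
tool_pos: [544.3, 300.8, 118.3]
tcp_rot: [0.596, -3.081, 0.002]
ft_force: [0.2, -1.1, -1.3]
grip_width: 47.0
finger_force: 0.0
```

```bash
sed -i 's/^TC=.*/TC=np.array([452.5,105.1]); TA=153.0/' h.py; cat >> h.py <<'E'
def look(names,zs):
    cal=get_calibration("wrist"); im=grab_frame("wrist"); out=[]
    for n,z in zip(names,zs):
        for d in outline_of(n,"wrist"):
            P,r=footprint("wrist",d["region"],z,cal); print(n,round(d["confidence"],2),np.round(d["rect"]),np.round(r[0],1),np.round(r[1],1),"long",round(long_angle(r),1))
    return im
E
python3 - <<'E'
from h import *
look(["plate_0"],[5]); plan(546.3,301.4,120,111.8)
E
```

```text
plate_0 0.97 [290. 201.  54.  69.] [547.7 299.9] [51.6 37. ] long 20.5
plate_0 0.84 [439. 232.  45.  69.] [529.1 410. ] [52.2 37.9] long 26.7
plate_0 0.57 [ 66. 236.  41.  63.] [647.5 126.6] [52.4 41.7] long 18.9
1 x yaw 0.0054
1 x linear [-0.039, 0.008, -0.013]  phi0 111.84 pos [544.6 300.3 119.4]
```

>>> apply_moves --rows '[{"linear": [-0.05,0.0,0.5],"yaw": 0.1},{"linear": [0,0,0.6],"yaw": 0},{"linear": [0,0,0.6],"yaw": 0},{"linear": [0,0,0.4],"yaw": 0},{"linear": [0,0,0.2],"yaw": 0},{"linear": [0,0,0],"yaw": 0},{"linear": [0,0,0],"yaw": 0}]'

```text
time_s: 9.4
tool_pos: [548.5, 302.0, 6.2]
tcp_rot: [-0.573, 3.088, 0.0]
ft_force: [-0.4, -0.1, 0.0]
grip_width: 47.1
finger_force: 0.0
```

>>> apply_moves --rows '[{"linear": [0,0,0],"yaw": 0},{"linear": [0,0,0],"yaw": 0},{"linear": [0,0,0],"yaw": 0},{"linear": [0,0,0],"yaw": 0},{"linear": [0,0,0],"yaw": 0}]' --jaw 0.3 --grip_force 25

```text
time_s: 9.9
tool_pos: [548.0, 302.2, 5.5]
tcp_rot: [-0.574, 3.088, 0.0]
ft_force: [0.1, 0.3, -0.1]
grip_width: 25.6
finger_force: 0.0
```

>>> apply_moves --rows '[{"linear": [0,0,0],"yaw": 0},{"linear": [0,0,0],"yaw": 0},{"linear": [0,0,0],"yaw": 0},{"linear": [0,0,0],"yaw": 0},{"linear": [0,0,0.06],"yaw": 0},{"linear": [0,0,0.04],"yaw": 0},{"linear": [0,0,0],"yaw": 0}]' --jaw 0.55

```text
time_s: 10.6
tool_pos: [547.5, 302.0, -0.3]
tcp_rot: [0.574, -3.088, 0.0]
ft_force: [-0.2, 0.6, 0.1]
grip_width: 46.9
finger_force: 0.0
```

>>> apply_moves --rows '[{"linear": [0,0,0],"yaw": 0},{"linear": [0,0,0],"yaw": 0},{"linear": [0,0,0],"yaw": 0},{"linear": [0,0,0],"yaw": 0},{"linear": [0,0,0],"yaw": 0}]' --jaw 0.3

```text
time_s: 11.1
tool_pos: [547.9, 302.1, 0.3]
tcp_rot: [-0.574, 3.089, 0.0]
ft_force: [-0.6, 0.3, -0.1]
grip_width: 34.7
finger_force: 25.0
```

>>> apply_moves --rows '[{"linear": [0,0,-0.4],"yaw": 0},{"linear": [0,0,-0.5],"yaw": 0},{"linear": [0,0,-0.5],"yaw": 0},{"linear": [0,0,0],"yaw": 0},{"linear": [0,0,0],"yaw": 0}]'

```text
time_s: 11.6
tool_pos: [548.2, 302.3, 70.6]
tcp_rot: [-0.574, 3.088, 0.0]
ft_force: [-0.7, 0.0, -1.3]
grip_width: 35.2
finger_force: 25.2
```

```bash
python3 - <<'E'
from h import *
x,y=tray(0,100); plan(x,y,70,63.0); s=get_state(); print(s["grip_width"],s["finger_force"])
E
```

```text
7 x yaw 0.8584
8 x linear [0.239, -0.548, 0.001]  phi0 111.07 pos [548.2 302.3  70.6]
35.17705362246595 25.22109478712082
```

>>> apply_moves --rows '[{"linear": [0,0,0],"yaw": 0.858},{"linear": [0,0,0],"yaw": 0.858},{"linear": [0,0,0],"yaw": 0.858},{"linear": [0,0,0],"yaw": 0.858},{"linear": [0,0,0],"yaw": 0.858},{"linear": [0,0,0],"yaw": 0.858},{"linear": [0,0,0],"yaw": 0.858},{"linear": [0.239,-0.548,0],"yaw": 0},{"linear": [0.239,-0.548,0],"yaw": 0},{"linear": [0.239,-0.548,0],"yaw": 0},{"linear": [0.239,-0.548,0],"yaw": 0},{"linear": [0.239,-0.548,0],"yaw": 0},{"linear": [0.239,-0.548,0],"yaw": 0},{"linear": [0.239,-0.548,0],"yaw": 0},{"linear": [0.239,-0.548,0],"yaw": 0},{"linear": [0,0,0],"yaw": 0},{"linear": [0,0,0],"yaw": 0}]'

```text
time_s: 13.3
tool_pos: [362.6, 149.9, 69.7]
tcp_rot: [-0.734, -3.054, 0.001]
ft_force: [-0.1, 0.0, -0.4]
grip_width: 34.8
finger_force: 27.7
```

```bash
python3 - <<'E'
from h import *
im=look(["tool_tray","plate_0"],[15,70]); x,y=tray(0,100); plan(x,y,70,63.0); save("wrist3.png",im)
E
```

```text
tool_tray 0.91 [212. 212. 220. 201.] [371.8 145.8] [120.   76.4] long 62.9
plate_0 0.88 [273. 250.  92. 106.] [363.6 149.7] [37.7 53. ] long 153.1
1 x yaw 0.0054
1 x linear [0.016, -0.01, 0.003]  phi0 63.04 pos [364.4 150.6  70.2]
```

View pics/wrist3.png

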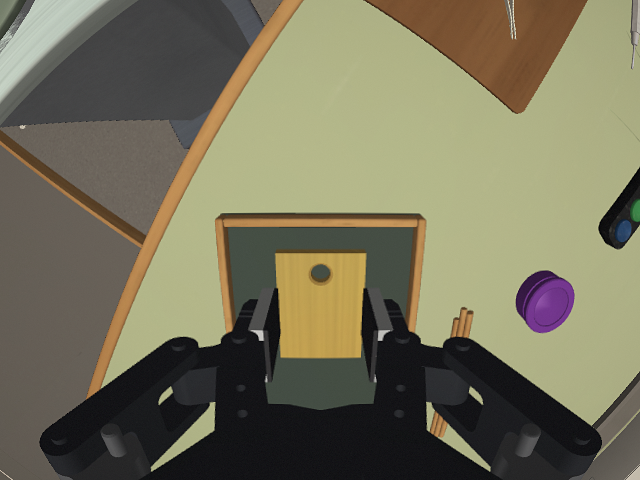

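The plate is held level with its hole toward the left wall, plate at (320,305) and rim at about row 220. Moving 3.5 mm further left, then down onto the rim.

>>> apply_moves --rows '[{"linear": [0.07,0,0.3],"yaw": 0},{"linear": [0,0,0.4],"yaw": 0},{"linear": [0,0,0.3],"yaw": 0},{"linear": [0,0,0.06],"yaw": 0},{"linear": [0,0,0.04],"yaw": 0},{"linear": [0,0,0.02],"yaw": 0},{"linear": [0,0,0],"yaw": 0}]'

```text
time_s: 14.15
tool_pos: [360.3, 152.0, 14.8]
tcp_rot: [0.732, 3.055, 0.001]
ft_force: [-2.7, -0.0, 4.4]
grip_width: 34.7
finger_force: 28.1
```

>>> apply_moves --rows '[{"linear": [0,0,0.02],"yaw": 0},{"linear": [0,0,0.02],"yaw": 0},{"linear": [0,0,0],"yaw": 0}]'

```text
time_s: 14.45
tool_pos: [360.9, 151.7, 13.4]
tcp_rot: [0.732, 3.053, 0.0]
ft_force: [-3.1, -2.1, 10.4]
grip_width: 34.6
finger_force: 29.6
```

Contact as predicted. Tilting it down a further ~4 mm.

>>> apply_moves --rows '[{"linear": [0,0,0.02],"yaw": 0},{"linear": [0,0,0.02],"yaw": 0},{"linear": [0,0,0.02],"yaw": 0},{"linear": [0,0,0],"yaw": 0}]'

```text
time_s: 14.85
tool_pos: [361.9, 151.4, 10.6]
tcp_rot: [0.732, 3.051, -0.001]
ft_force: [-0.2, -3.0, 11.9]
grip_width: 34.3
finger_force: 31.0
```

>>> apply_moves --rows '[{"linear": [0,0,0.02],"yaw": 0},{"linear": [0,0,0],"yaw": 0}]'

```text
time_s: 15.05
tool_pos: [362.1, 151.3, 9.7]
tcp_rot: [0.732, 3.051, -0.001]
ft_force: [-0.2, -2.5, 12.8]
grip_width: 34.6
finger_force: 31.4
```

>>> apply_moves --rows '[{"linear": [0,0,0],"yaw": 0},{"linear": [0,0,0],"yaw": 0},{"linear": [0,0,0],"yaw": 0},{"linear": [0,0,0],"yaw": 0}]' --jaw 0.52

```text
time_s: 15.45
tool_pos: [360.3, 151.8, 8.3]
tcp_rot: [0.733, 3.055, 0.0]
ft_force: [0.7, 0.2, -0.4]
grip_width: 44.2
finger_force: 0.0
```

>>> apply_moves --rows '[{"linear": [0,0,-0.1],"yaw": 0},{"linear": [0,0,-0.3],"yaw": 0},{"linear": [0,0,-0.5],"yaw": 0},{"linear": [0,0,-0.5],"yaw": 0},{"linear": [0,0,-0.5],"yaw": 0},{"linear": [0,0,-0.5],"yaw": 0}]'

```text
time_s: 16.05
tool_pos: [359.9, 151.7, 129.6]
tcp_rot: [-0.733, -3.055, 0.0]
ft_force: [0.9, 0.4, -0.1]
grip_width: 44.3
finger_force: 0.0
```

```bash
python3 - <<'E'
from h import *
im=look(["tool_tray","plate_0"],[15,12]); save("wrist4.png",im)
plan(528.6,410.2,130,116.9)
E
```

```text
tool_tray 0.8 [232. 194. 173. 219.] [423.9 118.5] [120.7 196. ] long 152.6
plate_0 0.85 [608. 234.  32.  53.] [521.6 403.1] [55.1 37.3] long 27.5
plate_0 0.84 [296. 200.  48.  60.] [360.4 152.9] [36.6 47. ] long 153.0
7 x yaw -0.9620
11 x linear [-0.483, 0.281, -0.001]  phi0 63.03 pos [361.5 152.1 129.7]
```

View pics/wrist4.png

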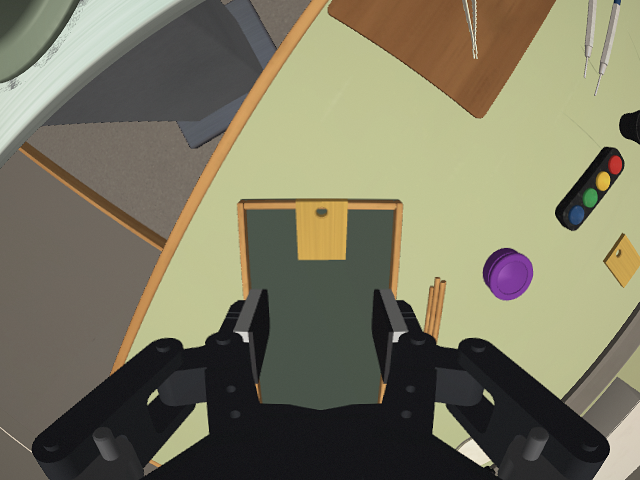

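Plate 1 leans with its drilled end on the left rim (320,203) and its foot at (321,260) on the floor. Measuring it while going to plate A.

>>> apply_moves --rows '[{"linear": [0,0,0],"yaw": -0.962},{"linear": [0,0,0],"yaw": -0.962},{"linear": [0,0,0],"yaw": -0.962},{"linear": [0,0,0],"yaw": -0.962},{"linear": [0,0,0],"yaw": -0.962},{"linear": [0,0,0],"yaw": -0.962},{"linear": [0,0,0],"yaw": -0.962},{"linear": [-0.483,0.281,0],"yaw": 0},{"linear": [-0.483,0.281,0],"yaw": 0},{"linear": [-0.483,0.281,0],"yaw": 0},{"linear": [-0.483,0.281,0],"yaw": 0},{"linear": [-0.483,0.281,0],"yaw": 0},{"linear": [-0.483,0.281,0],"yaw": 0},{"linear": [-0.483,0.281,0],"yaw": 0},{"linear": [-0.483,0.281,0],"yaw": 0},{"linear": [-0.483,0.281,0],"yaw": 0},{"linear": [-0.483,0.281,0],"yaw": 0},{"linear": [-0.483,0.281,0],"yaw": 0},{"linear": [0,0,0],"yaw": 0},{"linear": [0,0,0],"yaw": 0}]' --jaw 0.55

```text
time_s: 18.2
tool_pos: [526.1, 409.3, 126.2]
tcp_rot: [0.731, -3.052, 0.002]
ft_force: [-0.4, -1.0, -0.7]
grip_width: 47.2
finger_force: 0.0
```

```bash
python3 - <<'E'
from h import *
look(["plate_0"],[5]); plan(528.6,410.2,130,116.9)
E
```

```text
plate_0 0.88 [  0. 185.  17.  51.] [645.3 133.5] [51.7 28.8] long 11.6
plate_0 0.7 [300. 198.  45.  71.] [529.3 410.9] [51.8 35.8] long 27.0
plate_0 0.25 [433.  78.  56.  52.] [394.7 459.3] [40.1 40.3] long 171.1
1 x yaw -0.0025
1 x linear [-0.059, 0.004, -0.059]  phi0 116.88 pos [526.  408.7 127.1]
```

>>> apply_moves --rows '[{"linear": [-0.07,0.0,0.5],"yaw": 0},{"linear": [0,0,0.6],"yaw": 0},{"linear": [0,0,0.6],"yaw": 0},{"linear": [0,0,0.6],"yaw": 0},{"linear": [0,0,0.14],"yaw": 0},{"linear": [0,0,0],"yaw": 0},{"linear": [0,0,0],"yaw": 0}]'

```text
time_s: 19.0
tool_pos: [531.1, 411.5, 7.8]
tcp_rot: [-0.73, 3.054, 0.001]
ft_force: [0.1, 0.9, -0.2]
grip_width: 47.0
finger_force: 0.0
```

>>> apply_moves --rows '[{"linear": [0,0,0.08],"yaw": 0},{"linear": [0,0,0.04],"yaw": 0},{"linear": [0,0,0],"yaw": 0}]'

```text
time_s: 19.3
tool_pos: [530.5, 411.5, 0.7]
tcp_rot: [-0.73, 3.055, 0.0]
ft_force: [0.0, -0.1, 0.1]
grip_width: 47.1
finger_force: 0.0
```

>>> apply_moves --rows '[{"linear": [0,0,0],"yaw": 0}]'

```text
time_s: 19.4
tool_pos: [530.5, 411.5, 0.6]
tcp_rot: [-0.731, 3.055, 0.0]
ft_force: [0.2, -0.0, -0.0]
grip_width: 46.9
finger_force: 0.0
```

>>> apply_moves --rows '[{"linear": [0,0,0],"yaw": 0},{"linear": [0,0,0],"yaw": 0},{"linear": [0,0,0],"yaw": 0},{"linear": [0,0,0],"yaw": 0},{"linear": [0,0,0],"yaw": 0}]' --jaw 0.3

```text
time_s: 19.9
tool_pos: [530.5, 411.5, 0.7]
tcp_rot: [-0.731, 3.055, 0.0]
ft_force: [-0.4, -0.2, 4.9]
grip_width: 34.9
finger_force: 25.3
```

>>> apply_moves --rows '[{"linear": [0,0,-0.4],"yaw": 0},{"linear": [0,0,-0.5],"yaw": 0},{"linear": [0,0,-0.5],"yaw": 0},{"linear": [0,0,0],"yaw": 0},{"linear": [0,0,0],"yaw": 0}]'

```text
time_s: 20.4
tool_pos: [530.5, 411.3, 70.1]
tcp_rot: [-0.73, 3.055, 0.0]
ft_force: [-1.6, 0.4, -0.7]
grip_width: 34.9
finger_force: 25.2
```

```bash
python3 - <<'E'
from h import *
s=get_state(); print(s["grip_width"],s["finger_force"])
x,y=tray(0,70); plan(x,y,72,63.0)
E
```

```text
34.89725434970994 25.224156081676483
7 x yaw 0.9624
11 x linear [0.001, -0.56, -0.004]  phi0 116.89 pos [530.5 411.3  70.1]
```

>>> apply_moves --rows '[{"linear": [0,0,0],"yaw": 0.962},{"linear": [0,0,0],"yaw": 0.962},{"linear": [0,0,0],"yaw": 0.962},{"linear": [0,0,0],"yaw": 0.962},{"linear": [0,0,0],"yaw": 0.962},{"linear": [0,0,0],"yaw": 0.962},{"linear": [0,0,0],"yaw": 0.962},{"linear": [0,-0.56,0],"yaw": 0},{"linear": [0,-0.56,0],"yaw": 0},{"linear": [0,-0.56,0],"yaw": 0},{"linear": [0,-0.56,0],"yaw": 0},{"linear": [0,-0.56,0],"yaw": 0},{"linear": [0,-0.56,0],"yaw": 0},{"linear": [0,-0.56,0],"yaw": 0},{"linear": [0,-0.56,0],"yaw": 0},{"linear": [0,-0.56,0],"yaw": 0},{"linear": [0,-0.56,0],"yaw": 0},{"linear": [0,-0.56,0],"yaw": 0},{"linear": [0,0,0],"yaw": 0},{"linear": [0,0,0],"yaw": 0}]'

```text
time_s: 22.4
tool_pos: [389.8, 136.5, 69.5]
tcp_rot: [-0.734, -3.053, 0.001]
ft_force: [-0.0, 0.1, 0.0]
grip_width: 34.8
finger_force: 25.3
```

```bash
python3 - <<'E'
from h import *
cal=get_calibration("wrist"); im=grab_frame("wrist"); save("wrist5.png",im)
Y=np.array([np.cos(np.radians(153)),np.sin(np.radians(153))])
for d in outline_of("plate_0","wrist"):
    c=rectof(d["region"]); print(d["confidence"],np.round(d["rect"]))
    l,t,ww,hh=d["rect"]
    for nm,v,z in(("drilled",t,20),("foot",t+hh,7.8)):
        p=w("wrist",l+ww/2,v,z,cal)[:2]; print(nm,p.round(1),"trayY",((p-TC)@Y).round(1))
    for nm,v in(("heldfront",t),("heldback",t+hh)):
        p=w("wrist",l+ww/2,v,72 ,cal)[:2]; print(nm,p.round(1),"trayY",((p-TC)@Y).round(1))
print(((pose()[0][:2]-TC)@Y)); plan(377.7,143.1,72,63)
E
```

```text
0.74 [279. 249.  88. 108.]
drilled [383.2 142.3] trayY 78.6
foot [454.5 106.3] trayY -1.2
heldfront [367.2 149.9] trayY 96.3
heldback [413.5 126.5] trayY 44.5
0.62 [286. 160.  70.  83.]
drilled [339.4 162.9] trayY 127.0
foot [382.6 140.8] trayY 78.5
heldfront [335.3 164.9] trayY 131.6
heldback [364.2 150.2] trayY 99.1
69.41075267540153
1 x yaw 0.0055
1 x linear [0.29, -0.017, -0.042]  phi0 63.04 pos [391.  137.3  69.9]
```

View pics/wrist5.png

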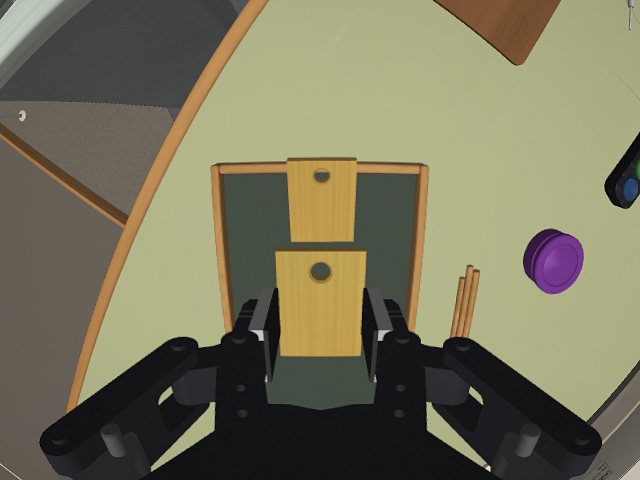

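Plate 1 at (322,200), with plate 2 held at (321,303), both aligned. Shift 13.8 mm left and lower.

>>> apply_moves --rows '[{"linear": [0.276,0,0],"yaw": 0},{"linear": [0,0,0.4],"yaw": 0},{"linear": [0,0,0.4],"yaw": 0},{"linear": [0,0,0.16],"yaw": 0},{"linear": [0,0,0.04],"yaw": 0},{"linear": [0,0,0.04],"yaw": 0},{"linear": [0,0,0.02],"yaw": 0},{"linear": [0,0,0],"yaw": 0}]'

```text
time_s: 23.3
tool_pos: [378.7, 143.2, 17.7]
tcp_rot: [0.733, 3.054, 0.001]
ft_force: [0.4, 0.7, -1.3]
grip_width: 34.9
finger_force: 25.3
```

>>> apply_moves --rows '[{"linear": [0,0,0.02],"yaw": 0},{"linear": [0,0,0.02],"yaw": 0},{"linear": [0,0,0.02],"yaw": 0},{"linear": [0,0,0],"yaw": 0}]'

```text
time_s: 23.7
tool_pos: [379.2, 143.1, 14.9]
tcp_rot: [0.733, 3.053, 0.001]
ft_force: [-0.4, -1.2, 6.1]
grip_width: 35.2
finger_force: 26.4
```

>>> apply_moves --rows '[{"linear": [0,0,0.02],"yaw": 0},{"linear": [0,0,0.02],"yaw": 0},{"linear": [0,0,0.02],"yaw": 0},{"linear": [0,0,0],"yaw": 0}]'

```text
time_s: 24.1
tool_pos: [379.7, 142.9, 12.0]
tcp_rot: [0.733, 3.052, 0.0]
ft_force: [0.6, -1.0, 7.8]
grip_width: 35.2
finger_force: 27.4
```

>>> apply_moves --rows '[{"linear": [0,0,0.02],"yaw": 0},{"linear": [0,0,0],"yaw": 0}]'

```text
time_s: 24.3
tool_pos: [379.8, 142.8, 11.1]
tcp_rot: [0.733, 3.052, 0.0]
ft_force: [-0.3, -1.7, 8.2]
grip_width: 34.9
finger_force: 27.6
```

>>> apply_moves --rows '[{"linear": [0,0,0.02],"yaw": 0},{"linear": [0,0,0],"yaw": 0}]'

```text
time_s: 24.5
tool_pos: [379.9, 142.8, 10.1]
tcp_rot: [0.733, 3.052, -0.0]
ft_force: [0.8, -2.2, 7.7]
grip_width: 34.7
finger_force: 27.7
```

>>> apply_moves --rows '[{"linear": [0,0,0],"yaw": 0},{"linear": [0,0,0],"yaw": 0},{"linear": [0,0,0],"yaw": 0},{"linear": [0,0,0],"yaw": 0}]' --jaw 0.52

```text
time_s: 24.9
tool_pos: [378.1, 143.1, 9.2]
tcp_rot: [-0.733, -3.055, 0.0]
ft_force: [-0.5, 0.2, -0.9]
grip_width: 44.2
finger_force: 0.0
```

>>> apply_moves --rows '[{"linear": [0,0,-0.1],"yaw": 0},{"linear": [0,0,-0.3],"yaw": 0},{"linear": [0,0,-0.5],"yaw": 0},{"linear": [0,0,-0.5],"yaw": 0},{"linear": [0,0,-0.5],"yaw": 0},{"linear": [0,0,-0.5],"yaw": 0}]'

```text
time_s: 25.5
tool_pos: [378.0, 143.1, 130.6]
tcp_rot: [-0.733, -3.055, 0.0]
ft_force: [-0.3, -0.4, 0.2]
grip_width: 44.4
finger_force: 0.0
```

```bash
cat >> h.py <<'E'
def plates(top=20,foot=7.8,cam="wrist"):
    cal=get_calibration(cam); im=grab_frame(cam); Y=tray(0,1)-tray(0,0)
    for d in outline_of("plate_0",cam):
        l,t,ww,hh=d["rect"]; a=w(cam,l+ww/2,t,top,cal)[:2]; b=w(cam,l+ww/2,t+hh,foot,cal)[:2]
        print(round(d["confidence"],2),np.round(d["rect"]),"drilled",((a-TC)@Y).round(1),"foot",((b-TC)@Y).round(1))
    return im
E
python3 - <<'E'
from h import *
im=plates(); save("wrist6.png",im); plan(646.8,127.3,150,108.6,step=40)
E
```

```text
0.97 [299. 197.  51.  62.] drilled 109.2 foot 58.8
0.95 [293. 170.  54.  44.] drilled 128.0 foot 94.4
6 x yaw -0.9493
7 x linear [-0.706, -0.287, -0.051]  phi0 63.03 pos [380.5 143.6 132.3]
```

View pics/wrist6.png

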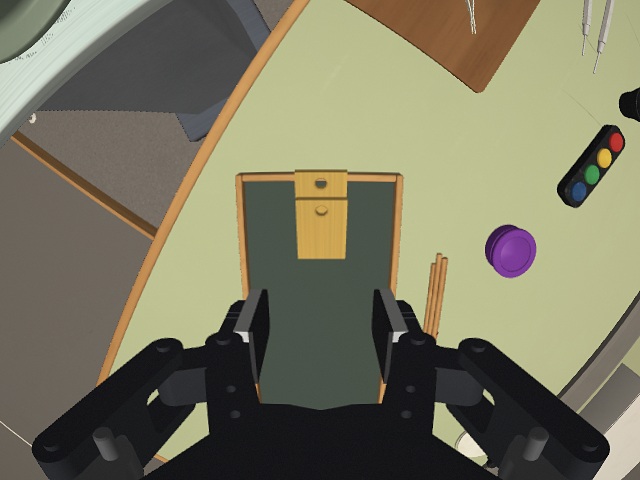

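Plates 1 and 2 are shingled with both holes visible, at (321,183) and (321,210), pitch ≈19 mm. Before plate C I'll check the height of the lamp or ball near (365,150).

```bash
python3 - <<'E'
from h import *
def tri(a,b):
    o1,d1=ray("top",*a);o2,d2=ray("side",*b); A=np.array([d1,-d2]).T; s=np.linalg.lstsq(A,o2-o1,rcond=None)[0]
    print(((o1+d1*s[0]+o2+d2*s[1])/2).round(),np.linalg.norm(o1+d1*s[0]-o2-d2*s[1]).round())
tri((365,150),(220,234)); tri((369,133),(217,207)); tri((400,138),(190,227)); tri((309,168),(229,252)); tri((400,181),(255,224)); tri((342,193),(254,251))
E
```

```text
[731.  82.  21.] 0.0
[735.  81.  87.] 5.0
[799.   8.  -8.] 51.0
[686. 194.  35.] 0.0
[666.  12.  17.] 6.0
[646. 127.   4.] 1.0
```

>>> apply_moves --rows '[{"linear": [0,0,0],"yaw": -0.949},{"linear": [0,0,0],"yaw": -0.949},{"linear": [0,0,0],"yaw": -0.949},{"linear": [0,0,0],"yaw": -0.949},{"linear": [0,0,0],"yaw": -0.949},{"linear": [0,0,0],"yaw": -0.949},{"linear": [-0.706,-0.287,-0.05],"yaw": 0},{"linear": [-0.706,-0.287,-0.05],"yaw": 0},{"linear": [-0.706,-0.287,-0.05],"yaw": 0},{"linear": [-0.706,-0.287,-0.05],"yaw": 0},{"linear": [-0.706,-0.287,-0.05],"yaw": 0},{"linear": [-0.706,-0.287,-0.05],"yaw": 0},{"linear": [-0.706,-0.287,-0.05],"yaw": 0},{"linear": [0,0,0],"yaw": 0},{"linear": [0,0,0],"yaw": 0}]' --jaw 0.51

```text
time_s: 27.1
tool_pos: [643.9, 126.4, 145.0]
tcp_rot: [0.506, -3.098, -0.001]
ft_force: [0.1, -0.4, -0.9]
grip_width: 43.6
finger_force: 0.0
```

```bash
python3 - <<'E'
from h import *
look(["plate_0","dust_dome"],[5,20]); print(get_state()["grip_width"]);plan(647,127,80,108.6)
E
```

```text
plate_0 0.93 [292. 196.  50.  63.] [647.6 125.5] [51.4 37.5] long 18.9
dust_dome 0.61 [343. 259.  72.  63.] [677.2 186.1] [49.2 57.1] long 135.6
43.30078646349834
1 x yaw -0.0001
3 x linear [-0.027, -0.007, 0.441]  phi0 108.60 pos [642.8 126.8 146.2]
```

>>> apply_moves --rows '[{"linear": [-0.05,-0.02,0.5],"yaw": 0},{"linear": [0,0,0.6],"yaw": 0},{"linear": [0,0,0.6],"yaw": 0},{"linear": [0,0,0.5],"yaw": 0},{"linear": [0,0,0.4],"yaw": 0},{"linear": [0,0,0.16],"yaw": 0},{"linear": [0,0,0],"yaw": 0},{"linear": [0,0,0],"yaw": 0}]'

```text
time_s: 28.05
tool_pos: [647.6, 126.7, 9.9]
tcp_rot: [-0.507, 3.099, -0.0]
ft_force: [0.5, -0.5, 0.1]
grip_width: 43.8
finger_force: 0.0
```

>>> apply_moves --rows '[{"linear": [0,0,0.1],"yaw": 0},{"linear": [0,0,0.07],"yaw": 0},{"linear": [0,0,0],"yaw": 0},{"linear": [0,0,0],"yaw": 0}]'

```text
time_s: 28.45
tool_pos: [647.2, 126.4, 0.4]
tcp_rot: [-0.507, 3.1, 0.0]
ft_force: [-0.1, 0.0, 0.5]
grip_width: 43.4
finger_force: 0.0
```

>>> apply_moves --rows '[{"linear": [0,0,0],"yaw": 0},{"linear": [0,0,0],"yaw": 0},{"linear": [0,0,0],"yaw": 0},{"linear": [0,0,0],"yaw": 0},{"linear": [0,0,0],"yaw": 0}]' --jaw 0.3

```text
time_s: 28.95
tool_pos: [647.5, 126.4, 0.6]
tcp_rot: [-0.507, 3.1, -0.0]
ft_force: [-0.7, 0.3, 3.8]
grip_width: 35.1
finger_force: 25.4
```

>>> apply_moves --rows '[{"linear": [0,0,-0.4],"yaw": 0},{"linear": [0,0,-0.5],"yaw": 0},{"linear": [0,0,-0.5],"yaw": 0},{"linear": [0,0,0],"yaw": 0},{"linear": [0,0,0],"yaw": 0}]'

```text
time_s: 29.45
tool_pos: [647.3, 126.5, 70.2]
tcp_rot: [-0.507, 3.1, 0.0]
ft_force: [-0.3, 0.7, -1.5]
grip_width: 34.9
finger_force: 25.2
```

```bash
python3 - <<'E'
from h import *
s=get_state(); print(s["grip_width"],s["finger_force"])
plan(378.5+.891*32,143.2-.454*32,70,63.0)
E
```

```text
34.864098447480885 25.174494087696075
6 x yaw 0.9495
9 x linear [0.478, -0.238, 0.0]  phi0 108.58 pos [647.3 126.5  70.2]
```

>>> apply_moves --rows '[{"linear": [0,0,0],"yaw": 0.95},{"linear": [0,0,0],"yaw": 0.95},{"linear": [0,0,0],"yaw": 0.95},{"linear": [0,0,0],"yaw": 0.95},{"linear": [0,0,0],"yaw": 0.95},{"linear": [0,0,0],"yaw": 0.95},{"linear": [0.478,-0.238,0],"yaw": 0},{"linear": [0.478,-0.238,0],"yaw": 0},{"linear": [0.478,-0.238,0],"yaw": 0},{"linear": [0.478,-0.238,0],"yaw": 0},{"linear": [0.478,-0.238,0],"yaw": 0},{"linear": [0.478,-0.238,0],"yaw": 0},{"linear": [0.478,-0.238,0],"yaw": 0},{"linear": [0.478,-0.238,0],"yaw": 0},{"linear": [0.478,-0.238,0],"yaw": 0},{"linear": [0,0,0],"yaw": 0},{"linear": [0,0,0],"yaw": 0},{"linear": [0,0,0],"yaw": 0}]'

```text
time_s: 31.25
tool_pos: [407.8, 128.8, 70.0]
tcp_rot: [0.734, 3.054, 0.0]
ft_force: [-0.1, 1.0, 0.0]
grip_width: 34.8
finger_force: 25.2
```

```bash
python3 - <<'E'
from h import *
im=plates(); p=pose()[0]; Y=tray(0,1)-tray(0,0); X=tray(1,0)-tray(0,0)
print("as held:"); plates(top=p[2]+4,foot=p[2]+4)
print("tcp tray",(p[:2]-TC)@X,(p[:2]-TC)@Y,p)
E
```

```text
0.95 [284. 123.  71.  55.] drilled 126.7 foot 96.6
0.8 [287. 157.  69.  86.] drilled 109.0 foot 58.8
0.78 [272. 250.  91. 113.] drilled 58.6 foot -26.0
as held:
0.91 [285. 157.  71.  85.] drilled 113.1 foot 80.1
0.67 [273. 251.  94. 106.] drilled 76.3 foot 25.4
0.67 [284. 120.  69.  56.] drilled 126.9 foot 106.0
tcp tray 0.8566688334653927 50.46996483724659 [407.91985157 128.77618208  70.09700483]
```

>>> apply_moves --rows '[{"linear": [0.29,0,0],"yaw": 0},{"linear": [0,0,0.4],"yaw": 0},{"linear": [0,0,0.4],"yaw": 0},{"linear": [0,0,0.16],"yaw": 0},{"linear": [0,0,0.04],"yaw": 0},{"linear": [0,0,0.04],"yaw": 0},{"linear": [0,0,0.04],"yaw": 0},{"linear": [0,0,0.02],"yaw": 0},{"linear": [0,0,0.02],"yaw": 0},{"linear": [0,0,0],"yaw": 0}]'

```text
time_s: 32.45
tool_pos: [394.7, 135.5, 15.1]
tcp_rot: [0.734, 3.053, 0.001]
ft_force: [-1.6, -0.4, 7.9]
grip_width: 34.9
finger_force: 26.1
```

>>> apply_moves --rows '[{"linear": [0,0,0.02],"yaw": 0},{"linear": [0,0,0.02],"yaw": 0},{"linear": [0,0,0.02],"yaw": 0},{"linear": [0,0,0],"yaw": 0}]'

```text
time_s: 32.85
tool_pos: [395.4, 135.2, 12.2]
tcp_rot: [0.734, 3.052, 0.0]
ft_force: [-0.1, -0.7, 7.2]
grip_width: 35.1
finger_force: 27.2
```

>>> apply_moves --rows '[{"linear": [0,0,0.02],"yaw": 0},{"linear": [0,0,0.02],"yaw": 0},{"linear": [0,0,0],"yaw": 0}]'

```text
time_s: 33.15
tool_pos: [395.7, 135.0, 10.4]
tcp_rot: [0.734, 3.051, -0.0]
ft_force: [0.7, -2.5, 8.0]
grip_width: 34.9
finger_force: 27.7
```

>>> apply_moves --rows '[{"linear": [0,0,0],"yaw": 0},{"linear": [0,0,0],"yaw": 0},{"linear": [0,0,0],"yaw": 0},{"linear": [0,0,0],"yaw": 0}]' --jaw 0.52

```text
time_s: 33.55
tool_pos: [393.9, 135.4, 9.2]
tcp_rot: [-0.734, -3.054, 0.0]
ft_force: [0.1, -1.0, 0.1]
grip_width: 44.3
finger_force: 0.0
```

>>> apply_moves --rows '[{"linear": [0,0,-0.1],"yaw": 0},{"linear": [0,0,-0.3],"yaw": 0},{"linear": [0,0,-0.5],"yaw": 0},{"linear": [0,0,-0.5],"yaw": 0},{"linear": [0,0,-0.6],"yaw": 0},{"linear": [0,0,-0.6],"yaw": 0},{"linear": [0,0,0],"yaw": 0}]'

```text
time_s: 34.25
tool_pos: [396.7, 135.9, 142.9]
tcp_rot: [0.732, 3.049, 0.004]
ft_force: [-0.3, -0.1, -0.4]
grip_width: 44.7
finger_force: 0.0
```

```bash
python3 - <<'E'
from h import *
im=plates(); save("wrist7.png",im)
grab_frame("top")
for n,z in[("tool_tray",15),("oil_block",16),("parts_pot",20),("plate_0",5)]:
    for d in outline_of(n,"top"):
        P,r=footprint("top",d["region"],z); print(n,round(d["confidence"],2),d["rect"][:2],np.round(r[0],1),np.round(r[1],1),"long",round(long_angle(r),1))
plan(431,381,140,23,step=40)
E
```

```text
0.95 [290. 193.  52.  59.] drilled 89.2 foot 39.3
0.72 [297. 168.  48.  39.] drilled 107.2 foot 75.8
0.62 [289. 140.  52.  41.] drilled 127.3 foot 95.6
tool_tray 0.97 [343.1, 221.7] [565.2  87.2] [44.1 84.1] long 98.7
oil_block 0.79 [182.8, 283.7] [431.2 381.1] [27.  88.5] long 111.5
oil_block 0.43 [292.4, 159.5] [678.1 194.9] [62.9 58.2] long 1.8
parts_pot 0.67 [251.6, 271.0] [461.6 275.3] [41.2 37.6] long 46.6
parts_pot 0.6 [388.8, 171.6] [662.8  13.2] [39.6 44.1] long 136.4
5 x yaw 0.9994
7 x linear [0.604, 0.374, -0.005]  phi0 62.98 pos [393.1 135.2 138.3]
```

View pics/wrist7.png

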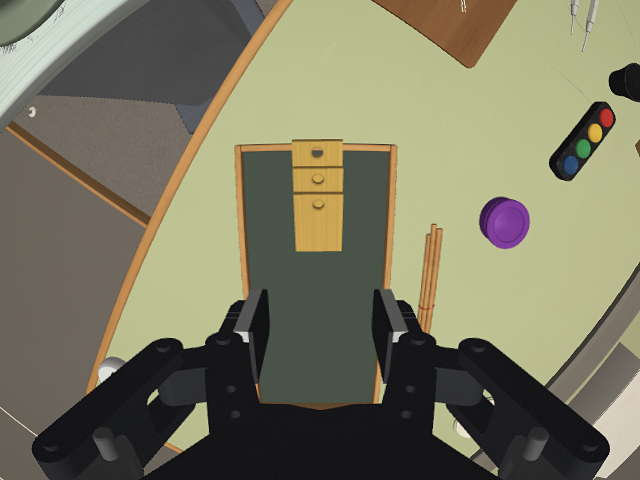

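All three plates are fanned with holes visible at (317,152), (318,179) and (318,204), and the last foot is at row 251. Next the oil block.

>>> apply_moves --rows '[{"linear": [0,0,0],"yaw": 1},{"linear": [0,0,0],"yaw": 1},{"linear": [0,0,0],"yaw": 1},{"linear": [0,0,0],"yaw": 1},{"linear": [0,0,0],"yaw": 1},{"linear": [0.604,0.374,0],"yaw": 0},{"linear": [0.604,0.374,0],"yaw": 0},{"linear": [0.604,0.374,0],"yaw": 0},{"linear": [0.604,0.374,0],"yaw": 0},{"linear": [0.604,0.374,0],"yaw": 0},{"linear": [0.604,0.374,0],"yaw": 0},{"linear": [0.604,0.374,0],"yaw": 0},{"linear": [0,0,0],"yaw": 0},{"linear": [0,0,0],"yaw": 0},{"linear": [0,0,0],"yaw": 0}]'

```text
time_s: 36.1
tool_pos: [431.3, 379.9, 138.4]
tcp_rot: [-1.735, -2.618, 0.004]
ft_force: [-0.1, -0.4, -0.3]
grip_width: 44.2
finger_force: 0.0
```

```bash
python3 - <<'E'
from h import *
look(["oil_block"],[16]); plan(431,381,8,22.5,step=30)
E
```

```text
oil_block 0.79 [308. 165.  34. 111.] [433.1 383.6] [26.2 87. ] long 112.4
1 x yaw 0.0502
5 x linear [0.005, -0.001, 0.524]  phi0 22.90 pos [431.7 379.8 139. ]
```

>>> apply_moves --rows '[{"linear": [0.04,0.03,0.5],"yaw": 0.05},{"linear": [0,0,0.6],"yaw": 0},{"linear": [0,0,0.6],"yaw": 0},{"linear": [0,0,0.6],"yaw": 0},{"linear": [0,0,0.3],"yaw": 0},{"linear": [0,0,0.04],"yaw": 0},{"linear": [0,0,0],"yaw": 0},{"linear": [0,0,0],"yaw": 0}]'

```text
time_s: 37.0
tool_pos: [433.6, 383.8, 8.6]
tcp_rot: [1.744, 2.612, 0.003]
ft_force: [0.1, 0.9, 0.3]
grip_width: 44.1
finger_force: 0.0
```

>>> apply_moves --rows '[{"linear": [0,0,0],"yaw": 0},{"linear": [0,0,0],"yaw": 0},{"linear": [0,0,0],"yaw": 0},{"linear": [0,0,0],"yaw": 0},{"linear": [0,0,0],"yaw": 0},{"linear": [0,0,0],"yaw": 0}]' --jaw 0.1 --grip_force 30

```text
time_s: 37.6
tool_pos: [433.4, 384.0, 8.7]
tcp_rot: [1.743, 2.612, 0.003]
ft_force: [-0.4, -0.8, 6.1]
grip_width: 24.3
finger_force: 29.6
```

>>> apply_moves --rows '[{"linear": [0,0,-0.4],"yaw": 0},{"linear": [0,0,-0.5],"yaw": 0},{"linear": [0,0,-0.5],"yaw": 0},{"linear": [0,0,0],"yaw": 0},{"linear": [0,0,0],"yaw": 0}]'

```text
time_s: 38.1
tool_pos: [432.9, 383.7, 77.6]
tcp_rot: [1.743, 2.613, 0.002]
ft_force: [-0.8, -0.2, -3.1]
grip_width: 24.7
finger_force: 30.1
```

```bash
python3 - <<'E'
from h import *
x,y=tray(0,-5); plan(x,y,78,-27,step=40)
E
```

```text
7 x yaw 0.8854
8 x linear [-0.598, 0.372, -0.001]  phi0 22.58 pos [432.9 383.7  77.6]
```

>>> apply_moves --rows '[{"linear": [0,0,0],"yaw": 0.885},{"linear": [0,0,0],"yaw": 0.885},{"linear": [0,0,0],"yaw": 0.885},{"linear": [0,0,0],"yaw": 0.885},{"linear": [0,0,0],"yaw": 0.885},{"linear": [0,0,0],"yaw": 0.885},{"linear": [0,0,0],"yaw": 0.885},{"linear": [-0.598,0.372,0],"yaw": 0},{"linear": [-0.598,0.372,0],"yaw": 0},{"linear": [-0.598,0.372,0],"yaw": 0},{"linear": [-0.598,0.372,0],"yaw": 0},{"linear": [-0.598,0.372,0],"yaw": 0},{"linear": [-0.598,0.372,0],"yaw": 0},{"linear": [-0.598,0.372,0],"yaw": 0},{"linear": [-0.598,0.372,0],"yaw": 0},{"linear": [0,0,0],"yaw": 0},{"linear": [0,0,0],"yaw": 0},{"linear": [0,0,0],"yaw": 0}]'

```text
time_s: 39.9
tool_pos: [456.0, 103.5, 76.6]
tcp_rot: [-2.677, -1.642, 0.002]
ft_force: [0.5, 0.8, -0.7]
grip_width: 24.3
finger_force: 30.1
```

```bash
python3 - <<'E'
from h import *
im=look(["oil_block","tool_tray"],[85,15]); save("wrist8.png",im); x,y=tray(0,-5); plan(x,y,78,-27,step=40); print(get_state()["finger_force"],get_state()["grip_width"])
E
```

```text
oil_block 0.86 [289. 207.  67. 185.] [457.9 105.3] [86.7 25.3] long 62.5
oil_block 0.32 [106. 228.  51.  56.] [394.4 163.2] [24.6 13.3] long 63.5
tool_tray 0.86 [107. 157. 419. 190.] [453.4 104.8] [120.9 251.5] long 152.9
1 x yaw 0.0152
1 x linear [-0.012, 0.02, -0.02]  phi0 -26.88 pos [456.3 103.8  77. ]
30.141373397782445 24.889789656361494
```

View pics/wrist8.png

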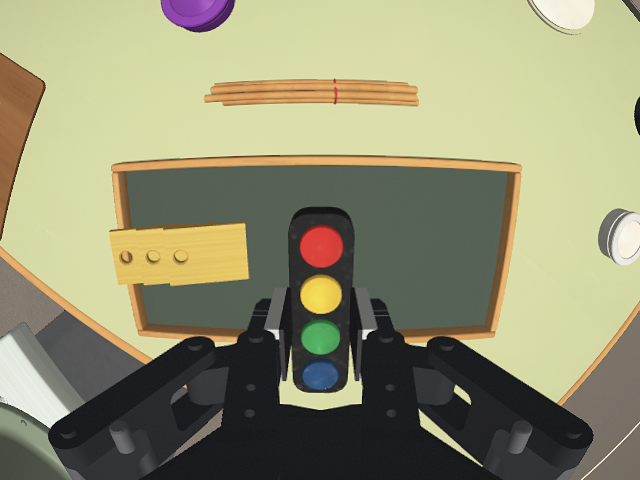

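The view shows the plate row at (180,255) and the held block at (320,300), crosswise over the tray. Lowering it to the floor.

>>> apply_moves --rows '[{"linear": [-0.04,0,0.4],"yaw": 0},{"linear": [0,0,0.4],"yaw": 0},{"linear": [0,0,0.3],"yaw": 0},{"linear": [0,0,0.12],"yaw": 0},{"linear": [0,0,0],"yaw": 0},{"linear": [0,0,0],"yaw": 0}]'

```text
time_s: 40.65
tool_pos: [456.1, 101.4, 16.7]
tcp_rot: [2.678, 1.643, 0.001]
ft_force: [-0.1, -0.7, -0.3]
grip_width: 24.4
finger_force: 30.1
```

>>> apply_moves --rows '[{"linear": [0,0,0.03],"yaw": 0},{"linear": [0,0,0.02],"yaw": 0},{"linear": [0,0,0],"yaw": 0}]'

```text
time_s: 40.95
tool_pos: [456.0, 101.1, 14.1]
tcp_rot: [2.678, 1.642, 0.001]
ft_force: [-0.1, 0.1, -1.0]
grip_width: 24.4
finger_force: 30.1
```

>>> apply_moves --rows '[{"linear": [0,0,0.03],"yaw": 0},{"linear": [0,0,0.01],"yaw": 0},{"linear": [0,0,0],"yaw": 0}]'

```text
time_s: 41.25
tool_pos: [455.8, 101.0, 11.8]
tcp_rot: [2.678, 1.642, 0.0]
ft_force: [0.1, 0.8, -0.3]
grip_width: 24.4
finger_force: 30.1
```

>>> apply_moves --rows '[{"linear": [0,0,0],"yaw": 0},{"linear": [0,0,0],"yaw": 0},{"linear": [0,0,0],"yaw": 0},{"linear": [0,0,0],"yaw": 0}]' --jaw 0.38

```text
time_s: 41.65
tool_pos: [455.9, 101.0, 11.9]
tcp_rot: [2.678, 1.642, 0.0]
ft_force: [0.2, 0.2, 0.6]
grip_width: 31.9
finger_force: 0.0
```

>>> apply_moves --rows '[{"linear": [0,0,-0.3],"yaw": 0},{"linear": [0,0,-0.4],"yaw": 0},{"linear": [0,0,-0.5],"yaw": 0},{"linear": [0,0,0],"yaw": 0},{"linear": [0,0,0],"yaw": 0},{"linear": [0,0,0],"yaw": 0},{"linear": [0,0,0],"yaw": 0}]' --jaw 0.0

```text
time_s: 42.35
tool_pos: [454.9, 101.0, 70.9]
tcp_rot: [-2.678, -1.641, 0.003]
ft_force: [0.5, 0.1, 0.2]
grip_width: 0.0
finger_force: 0.0
```

```bash
python3 - <<'E'
from h import *
look(["oil_block","plate_0"],[19,7.8]); p=pose()[0]; Y=tray(0,1)-tray(0,0); X=tray(1,0)-tray(0,0)
print((p[:2]-TC)@X,(p[:2]-TC)@Y,p, get_state()["grip_width"])
E
```

```text
oil_block 0.55 [300. 184.  49. 112.] [461.6 111.2] [66.8 25.9] long 62.6
oil_block 0.36 [132. 223.  70.  64.] [364.8 151.7] [39.2 20.2] long 60.6
plate_0 0.96 [132. 224.  73.  62.] [357.8 150.9] [42.8 22.7] long 57.2
plate_0 0.78 [100. 221.  78.  62.] [338.8 159.2] [40.6 22. ] long 63.0
plate_0 0.71 [158. 218.  86.  67.] [391.6 135.6] [39.5 58.5] long 158.2
-2.3714319352351354 -4.3246731354719445 [455.27670441 101.02367816  71.13466411] -0.07125727950733614
```

>>> apply_moves --rows '[{"linear": [0.05,0.4,0],"yaw": 0},{"linear": [0,0.46,0],"yaw": 0},{"linear": [0,0,0.4],"yaw": 0},{"linear": [0,0,0.4],"yaw": 0},{"linear": [0,0,0.34],"yaw": 0},{"linear": [0,0,0.06],"yaw": 0},{"linear": [0,0,0],"yaw": 0},{"linear": [0,0,0],"yaw": 0}]'

```text
time_s: 43.3
tool_pos: [495.7, 83.8, 12.3]
tcp_rot: [2.678, 1.642, 0.001]
ft_force: [-0.4, 1.0, 1.4]
grip_width: 0.1
finger_force: 0.0
```

```bash
python3 - <<'E'
from h import *
im=look(["oil_block"],[19]); p=pose()[0]; Y=tray(0,1)-tray(0,0); X=tray(1,0)-tray(0,0)
print((p[:2]-TC)@X,(p[:2]-TC)@Y,p); cal=get_calibration("wrist")
for d in outline_of("plate_0","wrist"):
    l,t,ww,hh=d["rect"]; q=w("wrist",l+ww,t+hh/2,7.8,cal)[:2]; print(d["rect"],"foot",((q-TC)@Y).round(1))
for d in outline_of("oil_block","wrist"):
    l,t,ww,hh=d["rect"]
    print(d["rect"],[ ((w("wrist",u,t+hh/2,19,cal)[:2]-TC)@Y).round(1) for u in(l,l+ww)])
E
```

```text
oil_block 0.58 [186. 214.  72. 177.] [465.1 112.4] [63.5 28. ] long 61.9
0.8190781480633867 -48.42024541854203 [496.01460827  83.84747256  12.64298176]
[0.0, 260.0, 68.1, 66.8] foot 83.2
[16.1, 256.5, 85.6, 73.9] foot 60.0
[36.5, 257.9, 105.0, 77.0] foot 36.4
[185.7, 213.9, 71.9, 177.1] [np.float64(8.5), np.float64(-23.3)]
```

>>> apply_moves --rows '[{"linear": [0,-0.1,0.04],"yaw": 0},{"linear": [0,-0.1,0],"yaw": 0},{"linear": [0,-0.1,0],"yaw": 0},{"linear": [0,-0.08,0],"yaw": 0},{"linear": [0,-0.08,0],"yaw": 0},{"linear": [0,-0.08,0],"yaw": 0},{"linear": [0,-0.08,0],"yaw": 0},{"linear": [0,-0.08,0],"yaw": 0},{"linear": [0,-0.06,0],"yaw": 0},{"linear": [0,-0.04,0],"yaw": 0},{"linear": [0,0,0],"yaw": 0}]'

```text
time_s: 44.6
tool_pos: [459.4, 102.1, 9.9]
tcp_rot: [-2.678, -1.642, -0.0]
ft_force: [1.2, -1.2, 2.3]
grip_width: -0.0
finger_force: 0.9
```

```bash
python3 - <<'E'
from h import *
im=look(["oil_block"],[19]); p=pose()[0]; Y=tray(0,1)-tray(0,0); X=tray(1,0)-tray(0,0)
print((p[:2]-TC)@X,(p[:2]-TC)@Y,p); cal=get_calibration("wrist"); save("wrist9.png",cv2.resize(im[180:420,60:380],None,fx=2,fy=2))
for d in outline_of("plate_0","wrist"):
    l,t,ww,hh=d["rect"]; q=w("wrist",l+ww,t+hh/2,7.8,cal)[:2]; print(d["rect"],"foot",((q-TC)@Y).round(1))
for d in outline_of("oil_block","wrist"):
    l,t,ww,hh=d["rect"]
    print(d["rect"],[ ((w("wrist",u,t+hh/2,19,cal)[:2]-TC)@Y).round(1) for u in(l,l+ww)])
E
```

```text
oil_block 0.87 [228. 214.  69. 132.] [446.4 124.4] [58.1 26.6] long 62.7
0.45687941398722076 -7.55647866109669 [459.4402907  102.07651302   9.82642559]
[94.5, 260.5, 119.8, 84.3] foot 39.0
[35.2, 261.7, 93.3, 73.5] foot 83.3
[68.7, 261.5, 100.4, 79.1] foot 61.3
[228.1, 214.5, 68.8, 132.5] [np.float64(28.5), np.float64(0.8)]
```

View pics/wrist9.png

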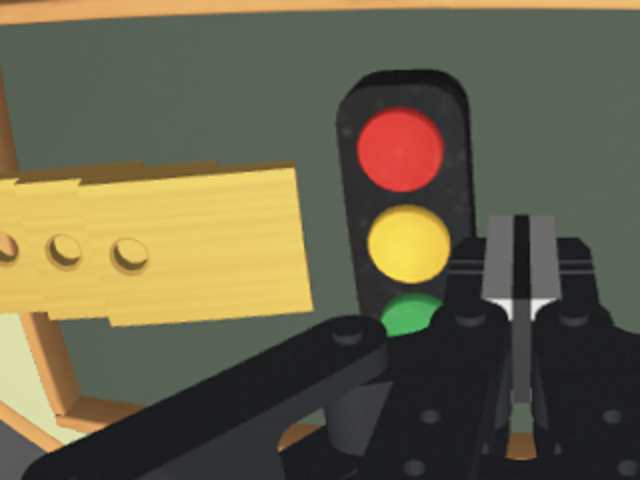

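The block face is at about crop column 345–360 and the plate foot at 300–312, so a gap of roughly 9–10 mm remains. Pushing on.

>>> apply_moves --rows '[{"linear": [0,-0.05,0],"yaw": 0},{"linear": [0,-0.05,0],"yaw": 0},{"linear": [0,-0.04,0],"yaw": 0},{"linear": [0,-0.03,0],"yaw": 0},{"linear": [0,0,0],"yaw": 0}]'

```text
time_s: 45.3
tool_pos: [451.8, 105.9, 9.8]
tcp_rot: [-2.678, -1.642, 0.0]
ft_force: [1.9, -0.6, 2.9]
grip_width: 0.0
finger_force: 1.4
```

```bash
cat > m.py <<'E'
from h import *
im=look(["oil_block"],[19]); p=pose()[0]; Y=tray(0,1)-tray(0,0); X=tray(1,0)-tray(0,0)
print((p[:2]-TC)@X,(p[:2]-TC)@Y,p); cal=get_calibration("wrist"); save("wrist9b.png",cv2.resize(im[180:420,60:380],None,fx=2,fy=2))
for d in outline_of("plate_0","wrist"):
    l,t,ww,hh=d["rect"]; q=w("wrist",l+ww,t+hh/2,7.8,cal)[:2]; print(d["rect"],"foot",((q-TC)@Y).round(1))
for d in outline_of("oil_block","wrist"):
    l,t,ww,hh=d["rect"]
    print(d["rect"],[ ((w("wrist",u,t+hh/2,19,cal)[:2]-TC)@Y).round(1) for u in(l,l+ww)])
E
python3 m.py
```

```text
oil_block 0.94 [228. 216.  71. 129.] [439.  128.2] [58.  26.5] long 64.2
0.3910985232620458 0.9535077788241818 [451.82797336 105.88135481   9.79322554]
[82.0, 259.8, 102.5, 83.5] foot 62.0
[49.3, 262.0, 96.0, 76.1] foot 82.4
[115.6, 262.0, 115.1, 82.3] foot 39.9
[228.3, 216.2, 70.9, 128.7] [np.float64(36.9), np.float64(8.4)]
```

>>> apply_moves --rows '[{"linear": [0,-0.03,0],"yaw": 0},{"linear": [0,-0.03,0],"yaw": 0},{"linear": [0,-0.01,0],"yaw": 0},{"linear": [0,0,0],"yaw": 0}]'

```text
time_s: 45.9
tool_pos: [448.9, 107.4, 9.8]
tcp_rot: [2.678, 1.642, 0.0]
ft_force: [1.2, -1.0, 3.6]
grip_width: -0.1
finger_force: 1.7
```

```bash
python3 m.py
```

```text
oil_block 0.7 [230. 212.  68. 134.] [436.2 129.6] [57.9 26.8] long 64.2
0.41708685536319096 4.224133914207627 [448.92562259 107.38934378   9.81184543]
[86.4, 262.4, 104.2, 79.8] foot 62.3
[53.5, 261.9, 99.4, 78.3] foot 81.7
[119.0, 263.0, 118.5, 83.8] foot 40.2
[52.0, 168.6, 551.2, 244.9] foot -150.4
[229.5, 211.7, 68.0, 134.5] [np.float64(39.6), np.float64(12.4)]
```

View pics/wrist9b.png

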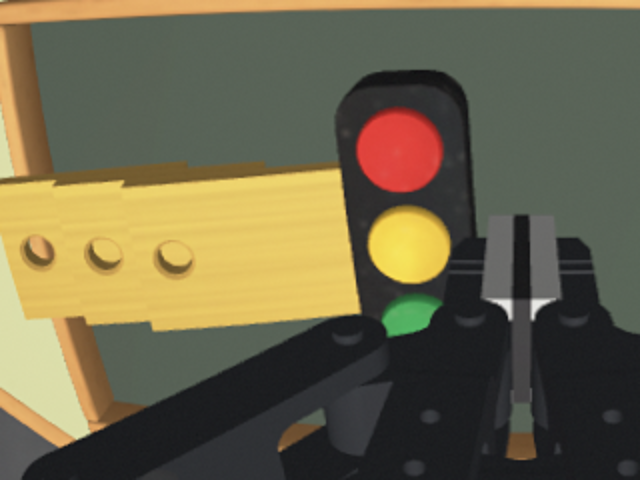

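Block and foot meet at crop (345–360, 170–310). One last nudge, then retreat and go for the pot.

>>> apply_moves --rows '[{"linear": [0,-0.02,0],"yaw": 0},{"linear": [0,-0.01,0],"yaw": 0},{"linear": [0,0,0],"yaw": 0},{"linear": [0,0.1,0],"yaw": 0},{"linear": [0,0.2,0],"yaw": 0},{"linear": [0,0,-0.4],"yaw": 0},{"linear": [0,0,-0.6],"yaw": 0},{"linear": [0,0,-0.6],"yaw": 0},{"linear": [0,0,-0.6],"yaw": 0},{"linear": [0,0,0],"yaw": 0},{"linear": [0,0,0],"yaw": 0}]' --jaw 0.0

```text
time_s: 47.2
tool_pos: [461.2, 101.1, 119.9]
tcp_rot: [-2.679, -1.642, -0.001]
ft_force: [0.0, -0.3, 0.8]
grip_width: -0.0
finger_force: 0.0
```

```bash
python3 - <<'E'
from h import *
im=look(["oil_block"],[19]); save("wrist10.png",im); cal=get_calibration("wrist"); Y=tray(0,1)-tray(0,0)
for d in outline_of("plate_0","wrist"):
    l,t,ww,hh=d["rect"]; q=w("wrist",l+ww,t+hh/2,7.8,cal)[:2]; print(d["rect"],"foot",((q-TC)@Y).round(1))
for d in outline_of("oil_block","wrist"):
    l,t,ww,hh=d["rect"]; print(d["rect"],[ ((w("wrist",u,t+hh/2,19,cal)[:2]-TC)@Y).round(1) for u in(l,l+ww)])
grab_frame("top")
for d in outline_of("parts_pot","top"):
    P,r=footprint("top",d["region"],20); print(d["rect"],round(d["confidence"],2),r[0])
plan(663,13,130,step=35)
E
```

```text
oil_block 0.96 [244. 179.  47. 119.] [428.3 115.2] [88.5 28.1] long 65.2
[130.7, 211.7, 44.9, 49.7] foot 99.5
[157.3, 208.7, 60.0, 54.8] foot 66.2
[177.5, 208.9, 69.9, 53.1] foot 43.5
[243.6, 178.9, 47.2, 119.2] [np.float64(43.9), np.float64(11.1)]
[252.7, 269.6, 21.0, 21.0] 0.79 (462.5958251953125, 275.312255859375)
7 x linear [0.039, 0.631, -0.032]  phi0 -26.99 pos [460.1 101.2 118.8]
```

View pics/wrist10.png

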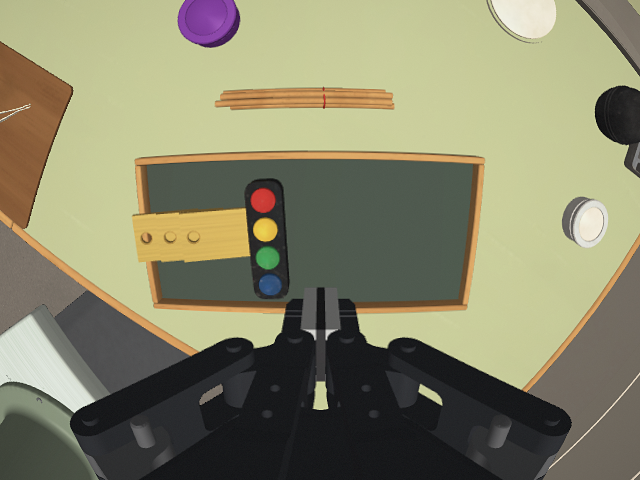

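Block against the foot, plate row intact at (190,235). The white pot is at (585,222), roughly where it was. Going there now.

>>> apply_moves --rows '[{"linear": [0.04,0.63,0],"yaw": 0},{"linear": [0.04,0.63,0],"yaw": 0},{"linear": [0.04,0.63,0],"yaw": 0},{"linear": [0.04,0.63,0],"yaw": 0},{"linear": [0.04,0.63,0],"yaw": 0},{"linear": [0.04,0.63,0],"yaw": 0},{"linear": [0.04,0.63,0],"yaw": 0},{"linear": [0,0,0],"yaw": 0},{"linear": [0,0,0],"yaw": 0},{"linear": [0,0,0],"yaw": 0}]' --jaw 0.66

```text
time_s: 48.5
tool_pos: [662.4, 14.1, 118.9]
tcp_rot: [-2.677, -1.642, 0.003]
ft_force: [-0.1, 0.2, 0.3]
grip_width: 56.6
finger_force: 0.0
```

```bash
python3 - <<'E'
from h import *
im=look(["parts_pot"],[20]); print(get_state()["grip_width"]); plan(663,13,8)
E
```

```text
parts_pot 0.98 [ 0. 62. 15. 43.] [491.3 255.9] [37.7 18.5] long 63.6
parts_pot 0.88 [298. 211.  59.  56.] [668.6  11.2] [43. 41.] long 43.3
56.69399150755841
4 x linear [-0.005, 0.005, 0.558]  phi0 -26.95 pos [662.6  14.3 119.6]
```

>>> apply_moves --rows '[{"linear": [0,0.1,0.5],"yaw": 0},{"linear": [0,0,0.6],"yaw": 0},{"linear": [0,0,0.6],"yaw": 0},{"linear": [0,0,0.4],"yaw": 0},{"linear": [0,0,0.12],"yaw": 0},{"linear": [0,0,0],"yaw": 0},{"linear": [0,0,0],"yaw": 0}]'

```text
time_s: 49.3
tool_pos: [669.0, 11.6, 10.2]
tcp_rot: [2.677, 1.642, 0.002]
ft_force: [0.6, -0.3, 0.2]
grip_width: 56.6
finger_force: 0.0
```

>>> apply_moves --rows '[{"linear": [0,0,0],"yaw": 0},{"linear": [0,0,0],"yaw": 0},{"linear": [0,0,0],"yaw": 0},{"linear": [0,0,0],"yaw": 0},{"linear": [0,0,0],"yaw": 0},{"linear": [0,0,0],"yaw": 0}]' --jaw 0.35 --grip_force 25

```text
time_s: 49.9
tool_pos: [669.4, 11.4, 10.7]
tcp_rot: [2.677, 1.641, 0.004]
ft_force: [-1.0, 0.6, 6.4]
grip_width: 39.6
finger_force: 24.9
```

>>> apply_moves --rows '[{"linear": [0,0,-0.4],"yaw": 0},{"linear": [0,0,-0.5],"yaw": 0},{"linear": [0,0,-0.5],"yaw": 0},{"linear": [0,0,0],"yaw": 0},{"linear": [0,0,0],"yaw": 0}]'

```text
time_s: 50.4
tool_pos: [668.7, 11.3, 79.4]
tcp_rot: [2.678, 1.641, 0.002]
ft_force: [-0.5, -0.3, -0.5]
grip_width: 40.0
finger_force: 25.4
```

```bash
python3 - <<'E'
from h import *
x,y=tray(0,-65); plan(x,y,pose()[0][2],-27); s=get_state(); print(s["grip_width"],s["finger_force"])
E
```

```text
1 x yaw 0.0019
6 x linear [-0.049, -0.567, -0.0]  phi0 -26.98 pos [668.7  11.3  79.4]
40.00152313608277 25.406353175640106
```

>>> apply_moves --rows '[{"linear": [-0.05,-0.567,0],"yaw": 0},{"linear": [-0.05,-0.567,0],"yaw": 0},{"linear": [-0.05,-0.567,0],"yaw": 0},{"linear": [-0.05,-0.567,0],"yaw": 0},{"linear": [-0.05,-0.567,0],"yaw": 0},{"linear": [-0.05,-0.567,0],"yaw": 0},{"linear": [0,0,0],"yaw": 0},{"linear": [0,0,0.4],"yaw": 0},{"linear": [0,0,0.4],"yaw": 0},{"linear": [0,0,0.4],"yaw": 0},{"linear": [0,0,0],"yaw": 0},{"linear": [0,0,0],"yaw": 0}]'

```text
time_s: 51.6
tool_pos: [509.4, 75.0, 18.1]
tcp_rot: [-2.678, -1.641, 0.003]
ft_force: [0.3, 0.5, 0.6]
grip_width: 39.9
finger_force: 25.5
```

>>> apply_moves --rows '[{"linear": [0,0,0.05],"yaw": 0},{"linear": [0,0,0.03],"yaw": 0},{"linear": [0,0,0.01],"yaw": 0},{"linear": [0,0,0],"yaw": 0}]'

```text
time_s: 52.0
tool_pos: [510.1, 75.2, 14.6]
tcp_rot: [2.678, 1.642, 0.001]
ft_force: [-0.4, 0.0, -0.4]
grip_width: 40.0
finger_force: 25.5
```

>>> apply_moves --rows '[{"linear": [0,0,0],"yaw": 0},{"linear": [0,0,0],"yaw": 0},{"linear": [0,0,0],"yaw": 0},{"linear": [0,0,0],"yaw": 0}]' --jaw 0.62

```text
time_s: 52.4
tool_pos: [509.9, 75.2, 14.3]
tcp_rot: [2.678, 1.642, 0.0]
ft_force: [0.5, 0.7, 0.6]
grip_width: 52.6
finger_force: 0.0
```

>>> apply_moves --rows '[{"linear": [0,0,-0.2],"yaw": 0},{"linear": [0,0,-0.4],"yaw": 0},{"linear": [0,0,-0.6],"yaw": 0},{"linear": [0,0,-0.6],"yaw": 0},{"linear": [0,0,-0.6],"yaw": 0},{"linear": [0,0,-0.6],"yaw": 0},{"linear": [0,0,0],"yaw": 0},{"linear": [0,0,0],"yaw": 0}]'

```text
time_s: 53.2
tool_pos: [510.4, 75.2, 165.4]
tcp_rot: [2.677, 1.641, 0.003]
ft_force: [-0.1, -0.4, -0.2]
grip_width: 52.9
finger_force: 0.0
```

```bash
python3 - <<'E'
from h import *
im=look(["oil_block","parts_pot","pegwood","tool_tray"],[19,23,9,15]); save("wrist11.png",im); cal=get_calibration("wrist"); Y=tray(0,1)-tray(0,0)
for d in outline_of("plate_0","wrist"):
    l,t,ww,hh=d["rect"]; a,b=[((w("wrist",u,t+hh/2,z,cal)[:2]-TC)@Y).round(1) for u,z in((l,20),(l+ww,7.8))]; print(d["rect"],"drilled",a,"foot",b)
E
```

```text
oil_block 0.88 [194. 180.  32. 103.] [423.2 109.9] [89.3 28.6] long 56.7
parts_pot 0.9 [292. 200.  51.  48.] [510.2  73.7] [43. 42.] long 17.8
parts_pot 0.68 [135.  12.  53.  52.] [468.  269.4] [42.  47.3] long 130.7
pegwood 0.8 [168.  96. 146.  18.] [495.9 190.5] [ 13.9 121.2] long 152.9
tool_tray 0.94 [103. 147. 296. 144.] [454.  104.4] [120.1 251.1] long 153.0
tool_tray 0.29 [137. 199.  52.  44.] [391.4 137. ] [37.5 53.4] long 151.2
[101.7, 201.9, 50.6, 39.6] drilled 132.1 foot 84.9
[138.0, 198.7, 52.9, 41.4] drilled 92.7 foot 47.0
[124.6, 198.2, 53.2, 44.9] drilled 106.8 foot 59.5
```

View pics/wrist11.png

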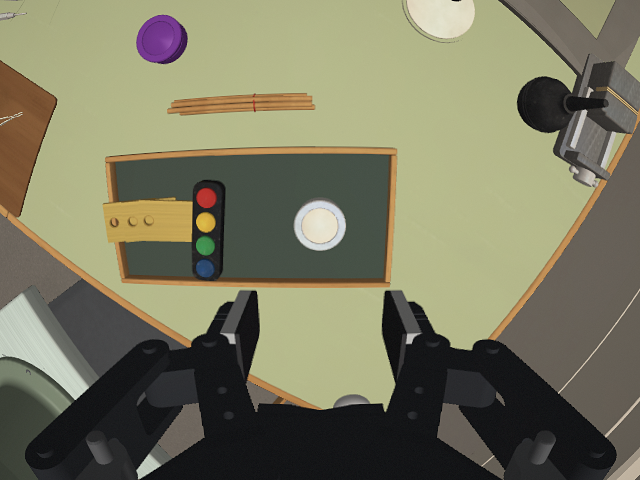

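The pot stands upright at (320,225), the block is against the foot, and the row and sticks are fine. One numeric check from directly above the row, without viewing it.

>>> apply_moves --rows '[{"linear": [0,-0.5,0],"yaw": 0},{"linear": [0,-0.5,0],"yaw": 0},{"linear": [0,-0.5,0],"yaw": 0},{"linear": [0,-0.5,0],"yaw": 0},{"linear": [0,-0.5,0],"yaw": 0},{"linear": [0,0,0],"yaw": 0},{"linear": [0,0,0],"yaw": 0},{"linear": [0,0,0],"yaw": 0}]'

```text
time_s: 54.3
tool_pos: [399.3, 131.8, 164.3]
tcp_rot: [2.678, 1.641, 0.001]
ft_force: [0.2, -0.2, -0.9]
grip_width: 53.1
finger_force: 0.0
```

```bash
python3 - <<'E'
from h import *
im=look(["oil_block","tool_tray"],[19,15]); cal=get_calibration("wrist"); Y=tray(0,1)-tray(0,0); X=tray(1,0)-tray(0,0)
f=lambda u,v,z:[((w("wrist",u,v,z,cal)[:2]-TC)@q).round(1) for q in(Y,X)]
M=np.zeros(im.shape[:2],np.uint8)
for d in outline_of("plate_0","wrist"):
    M|=d["region"].astype(np.uint8)
    l,t,ww,hh=d["rect"]; print(np.round(d["rect"]),"drilled",f(l,t+hh/2,20),"foot",f(l+ww,t+hh/2,7.8))
for d in outline_of("oil_block","wrist")[:1]:
    l,t,ww,hh=d["rect"]; print("block faces",f(l,t+hh/2,19),f(l+ww,t+hh/2,19))
k=cv2.convexHull(np.argwhere(M)[:,::-1].astype(np.int32)); H=np.zeros_like(M); cv2.fillConvexPoly(H,k,1); H=cv2.erode(H,np.ones((9,9)))
g=cv2.cvtColor(im,cv2.COLOR_RGB2GRAY); b=((g<np.median(g[H>0])*.8)&(H>0)).astype(np.uint8)
n,_,st,c=cv2.connectedComponentsWithStats(b)
for s,q in zip(st[1:],c[1:]):
    if s[4]>15: print("dark",s,f(q[0],q[1],17))
E
```

```text
oil_block 0.6 [337. 178.  38.  99.] [420.5 111.7] [87.6 26.6] long 56.7
oil_block 0.49 [533.   0.  60.  59.] [673.6 196.3] [67.5 59.8] long 37.8
tool_tray 0.76 [236. 150. 297. 140.] [453.6 104.8] [119.9 251.4] long 153.0
tool_tray 0.51 [258. 197.  60.  44.] [363.2 151.4] [37.3 17.2] long 61.5
[279. 198.  62.  46.] drilled [np.float64(91.9), np.float64(0.5)] foot [np.float64(41.5), np.float64(-2.7)]
[233. 198.  41.  46.] drilled [np.float64(129.1), np.float64(1.0)] foot [np.float64(96.8), np.float64(-2.4)]
[261. 197.  59.  49.] drilled [np.float64(106.2), np.float64(0.4)] foot [np.float64(58.7), np.float64(-2.9)]
block faces [np.float64(45.3), np.float64(-5.3)] [np.float64(14.3), np.float64(-5.3)]
dark [277 200   5  39  54] [np.float64(91.9), np.float64(1.9)]
dark [259 213   1  18  18] [np.float64(108.4), np.float64(-0.7)]
dark [241 216  11  11  60] [np.float64(118.2), np.float64(-0.4)]
dark [286 217  10   8  24] [np.float64(81.7), np.float64(-1.2)]
dark [266 218  10   8  26] [np.float64(98.2), np.float64(-1.6)]
```

The block now measures about 6° off square and shifted along the tray's x; it may have been the announced knock. I'll fit its box model to pin down pose and tilt.

```bash
cat > fit.py <<'E'
from h import *
from scipy.optimize import minimize
def poly(cal,cam,dims,p):
    x,y,yaw,z,roll,pitch=p; R=Rn.from_euler("ZYX",[yaw,pitch,roll]).as_matrix()
    a,b,h=dims; pts=[R@np.array([sx*a/2,sy*b/2,sz])+[x,y,z] for sx in(-1,1) for sy in(-1,1) for sz in(0,h)]
    return cv2.convexHull(np.array([pix(cam,q,cal) for q in pts],np.float32))
def fit(label,cam,dims,p0,free,n=1):
    cal=get_calibration(cam); grab_frame(cam); best=None
    for d in outline_of(label,cam)[:n]:
        reg=d["region"].astype(np.uint8)
        def cost(v):
            p=list(p0)
            for i,k in enumerate(free): p[k]=v[i]
            m=np.zeros((960*2,1280*2),np.uint8); cv2.fillConvexPoly(m,np.round(poly(cal,cam,dims,p)*4).astype(np.int32),1)
            m=cv2.resize(m.astype(np.float32),(640,480),interpolation=cv2.INTER_AREA)
            return 1-np.minimum(m,reg).sum()/np.maximum(m,reg).sum()
        s=[{0:4,1:4,2:.1,3:3,4:.1,5:.1}[k] for k in free]; v0=np.array([p0[k] for k in free])
        r=minimize(cost,v0,method="Nelder-Mead",options=dict(initial_simplex=np.vstack([v0]+[v0+np.eye(len(free))[i]*s[i] for i in range(len(free))]),xatol=.02,fatol=1e-5))
        if best is None or r.fun<best.fun: best=r
    return best
E
python3 - <<'E'
from fit import *
p0=[423,112,np.radians(-30),3,0,0]; Y=tray(0,1)-tray(0,0); X=tray(1,0)-tray(0,0)
for rep in range(2):
  for free in([0,1,2],[0,1,2,3,5]):
    r=fit("oil_block","wrist",(26,88,16),p0,free); v=r.x
    print(free,v.round(2),"IoU",round(1-r.fun,3),"yaw",np.degrees(v[2]).round(1),"tray",((v[:2]-TC)@X).round(1),((v[:2]-TC)@Y).round(1))
E
```

```text
[0, 1, 2] [420.54 109.82  -0.57] IoU 0.924 yaw -32.8 tray -10.3 30.6Traceback (most recent call last):
  File "<stdin>", line 5, in <module>
AttributeError: 'NoneType' object has no attribute 'x'
```

```bash
python3 - <<'E'
from fit import *
Y=tray(0,1)-tray(0,0); X=tray(1,0)-tray(0,0)
for rep in range(2):
  for free in([0,1,2],[0,1,2,3,5]):
    r=fit("oil_block","wrist",(26,88,16),[421,110,np.radians(-32),3,0,0],free)
    if r is None: continue
    v=r.x; print(free,v.round(2),"IoU",round(1-r.fun,3),"yaw",np.degrees(v[2]).round(1),"tray",((v[:2]-TC)@X).round(1),((v[:2]-TC)@Y).round(1))
for rep in range(3):
  r=fit("plate_0","wrist",(50,36,5),[391.6,134,np.radians(153),9.4,0,-.27],[0,1,2,3,5],1)
  if r is None: continue
  v=r.x; foot=v[:2]-25*np.cos(v[4])*np.array([np.cos(v[2]),np.sin(v[2])]); print("plate",v.round(2),round(1-r.fun,3),"tray",((v[:2]-TC)@X).round(1),((v[:2]-TC)@Y).round(1),"foot",((foot-TC)@Y).round(1))
E
```

```text
[0, 1, 2] [421.09 110.39  -0.58] IoU 0.911 yaw -33.4 tray -9.5 30.4
[0, 1, 2] [420.74 110.4   -0.57] IoU 0.899 yaw -32.8 tray -9.7 30.7
[0, 1, 2, 3, 5] [ 4.2056e+02  1.0734e+02 -5.7000e-01 -3.5700e+00 -4.0000e-02] IoU 0.951 yaw -32.8 tray -12.5 29.5
plate [ 3.9197e+02  1.3593e+02  2.5700e+00  1.0750e+01 -2.3000e-01] 0.956 tray -0.0 67.9 foot 43.7
plate [348.38 140.93   2.57 -56.3    1.14] 0.723 tray -15.3 109.0 foot 98.6
plate [ 3.9190e+02  1.3565e+02  2.5700e+00  9.5700e+00 -2.0000e-01] 0.951 tray -0.3 67.9 foot 43.5
```

Everything is inside tolerance. The block is flat, about 0.10 rad off square, with the last foot 12–14 mm from its centre line. Plate pitches are about 20 and 16 mm. Handing in.

```bash
python3 -c "
from cell import *
print(finish_job())"
```

```text
the job is handed in; nothing more can be done
None
```

I handed the job in with the tray set out: the sticks are flat on the bench, the three plates are fanned with their holes in view, the oil block is against the last foot (about 6° off square), and the white pot stands in the tray's right-hand end. No verdict came back, and I viewed 15 pictures, one over the limit of 14.

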